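# Try the bare ram in the hand press's two bushings

## Task

I want to try the ram of the hand press in its two new bushings. Slide the return spring up off the ram and leave it in the parts tray, with the ram still standing in its wooden block; then take the ram out, thread it nose down through the upper and then the lower bushing of the press, and finish still holding it there, so that the clip groove near its nose is clear below the lower bushing and the nose hangs clear above the press base, ready for me to fit the clip. Leave the centre punch and the other tools where they are.

Things in the scene. Friction and masses are not known exactly. Their poses are not given: they have to be found in the camera images.
- press: Frame of a small bench hand press, green cast iron, bolted down, lever and ram taken off. Origin on the table under the common vertical axis of its two bushings, z up, open front along its -x. Base x -45 to 125, y +-50 mm, 18 mm high; round steel bolster under the axis up to 22 mm. Column behind the axis, x 46 to 101 mm, 150 mm high, with two fulcrum cheeks (x 69 to 99 mm) up to 184 mm.
- upper_bush (a point): Mouth of the upper bushing: on the bushing axis at its upper face, 150 mm above the table. Two round guide ears, 46 mm across, one above the other, each hold a brass bushing of 18 mm bore with a 31 mm flange; this one spans heights 125 to 150 mm. Nothing of the press within 65 mm of the axis is higher than 150 mm.
- lower_bush (a point): On the bushing axis at the lower face of the lower bushing, 70 mm above the table. This bushing (18 mm bore) spans heights 70 to 95 mm, with 30 mm of open space between it and the upper one; below it is 48 mm of open space down to the bolster.
- block: Hardwood holding block 130 (x) x 60 (y) mm, 75 mm high, fixed. Origin at the centre of its underside, under the axis of the 18 mm hole in which the ram stands (60 mm deep, floor 15 mm above the table). A second hole at x +42 mm holds a centre punch; the other dark spots on its top are small empty holes.
- ram: The ram: bright steel rod 16 mm in diameter, 150 mm long, about 0.23 kg, without a head: let go in the bushings, it drops through. Origin at the nose (lower) end, z along the rod to its upper end. The nose tapers to 10 mm over the last 5 mm; the clip groove lies 7 to 10 mm from the nose end. Fits the block's hole and the bushings with 1 mm all round.
- ram_mid (a point): Centre of the ram, half-way along it, 75 mm from each end; z along the rod to its upper end. At the start the ram stands in the block, 90 mm proud of it and 20 mm proud of the spring. With its groove clear below the lower bushing the upper end is at most 58 mm above the upper bushing, so it has to be gripped within about 25 mm of the upper end.
- spring: The return spring: stiff coil of dark 6 mm steel wire, 34 mm outside and 22 mm inside diameter, 70 mm high, about 0.14 kg; rigid when gripped across. Origin at the centre of its lower end, z along its axis. At the start it stands on the block around the ram, from 75 to 145 mm above the table.
- spring_mid (a point): Centre of the spring, half-way up (35 mm from each end).
- tray: Fixed open pressed-steel parts tray, 150 (x) x 120 (y) mm outside, walls 28 mm high and 3 mm thick, floor 3 mm. Origin at the centre of its underside.
- punch_mid (a point): Bystander: centre of the steel centre punch, 10 mm diameter, 85 mm long, standing in the block's second hole 42 mm from the ram and 25 mm proud of the block.
- hammer_mid (a point): Bystander: hammer with wooden handle, about 270 mm, lying on the bench beyond the work.
- wrench_mid (a point): Bystander: steel wrench, about 200 mm, lying on the bench beyond the work.
- press_lever_mid (a point): Bystander: the press's hand lever, a 12 mm steel bar about 240 mm long with a black ball end, lying on the bench beyond the work.
Mind the look-alikes: they are no part of the job. Several things have the shape of the spring; the one meant has the colours described above. There is more than one size of the block; the job needs the larger.

How it is judged (in metres and radians):
On the way, in this order (a step that is already met when the one before it is completed fails the run):
1. the spring is off the ram and in the tray, the ram still standing in its block (x of spring_mid in the frame of tray between -0.07 and 0.07 m and y of spring_mid in the frame of tray between -0.055 and 0.055 m and z of spring_mid in the frame of tray below 0.055 m and linear speed of spring below 0.03 m/s and contact force between the fingers and spring below 0.05 N and z of ram in the frame of block below 0.03 m and horizontal distance between ram and block below 0.006 m), for 0.2 s.
2. the nose of the ram has come down through the upper bushing (z of ram in the frame of press between 0.06 and 0.122 m and horizontal distance between ram and press below 0.006 m), for 0.04 s.
At the end, for the whole second after the job is handed in: Gripper still holds the ram, at rest; ram upright (0.08 rad) through both bushings, nose end within 6 mm of their axis, at least 11.5 mm below the lower bushing and 6 mm above the bolster; spring in the tray; punch, hammer, wrench and lever within 30 mm of their start (z of ram in the frame of press between 0.028 and 0.0585 m and horizontal distance between ram and lower_bush below 0.006 m and angle between the z axis of ram and the z axis of press, either way round below 0.08 rad and contact force between the fingers and ram above 2 N and linear speed of ram below 0.02 m/s and x of spring_mid in the frame of tray between -0.07 and 0.07 m and y of spring_mid in the frame of tray between -0.055 and 0.055 m and z of spring_mid in the frame of tray below 0.055 m and distance of each of hammer_mid, wrench_mid, press_lever_mid, punch_mid from where it was at the start of the episode below 0.03 m); the arm keeps its last pose, push and grip.
It fails at once if a bystander tool is moved by more than 30 mm (distance of any of hammer_mid, wrench_mid, press_lever_mid, punch_mid from where it was at the start of the episode above 0.03 m).
It also fails if it takes over 72 s, if anything falls off the work surface, if the arm or the gripper's body presses on something with over 40 N, if the wrist force passes 120 N, or if a joint passes its speed limit or range.

## Robot

A 6-joint arm with a two-finger parallel gripper is mounted at the origin on the work surface. World frame = base frame: x ahead of the robot, y to its left, z up, the work surface at z = 0. Lengths are in m, angles in degrees, forces in N, time in s.
With the tool pointing down it reaches from about 0.4 to 0.825 m from the base axis. Payload 7 kg.
Tool frame: the origin (TCP) lies between the finger pads; the fingertips stand 19 mm ahead of it and the grasp point (between the pads) is the TCP; y points along the fingers, x is the direction in which the jaws open and shut, and the axes are right-handed (so a half turn about y gives the same grasp; the last joint's range is limited). The gripper opens to 88 mm and grips with 3 to 60 N. Pads are 19 mm wide; open, the fingers measure 130 mm over their backs; the gripper's body (78 mm by 193 mm) begins 47 mm behind the grasp point.
Start: joints at [-54.884, 20.546, 0.682, 0, -70.136, -16.507], TCP at [0.215, -0.64, 0.207] pointing down, gripper open.
Joint ranges: [-176.03, 176.03], [-82.01, 121.73], [-58.28, 71.71], [-173.87, 95.51], [-174.79, -0.11], [-173.66, 173.66]. Speed limits (degrees/s): [136.94, 136.94, 172.46, 180, 180, 180].

## Interface

Orientations are given as [roll, pitch, yaw] about the fixed x, y, z axes, in that order (R = Rz(yaw) Ry(pitch) Rx(roll)).
In Python, from plant import r gives the robot as it stands. The module is installed in compiled form; this text tells all that it offers.
- The arm moves only by the tool jog_arm, never from a script. Its argument "steps" is a list of rows, each a list of 5 numbers: the closure, from 0 (fully open) to 1 (shut), then the shift along the tool's x, y, z in m, then the turn about the tool's y in degrees. In form: [[jaw, x, y, z, turn], ...]. A call has 1 to 12 rows; each row shifts and turns the commanded pose from where the row before left it, along the tool's axes as they then stand; what a row does not reach is not made up. A row lasts 1/12 s, in which the tool goes at most 41.7 mm and 7.16 degrees, less where a joint would pass 70% of its speed; a pose out of reach is approached as far as the arm can. A call with a gripper value outside its range is refused whole. The fingers move at their own pace and stop on an object; "squeeze" is the grip in N (left out, the last holds). Time passes only in rows, so rows that do not move let the fingers close. It gives the time, the measured TCP pose, the force and the opening at its end, in the units of the state.
- r.get_state(): the state, without advancing time (a new reading comes with each control period).
- r.capture(name): name is "scene" or "side" or "wrist"; returns a dict with "image" (420x560x3 uint8, red, green, blue), "vfov" (degrees; the focal length in pixels is half the picture's height over the tangent of half this angle, whatever the lens; pixels are square), "cx", "cy" (the principal point, pixels), "R" (3x3) and "t" (3): a world point X has camera coordinates R X + t; the wrist camera has in their place "tool_from_camera" (4x4, takes a point from camera to tool coordinates, whose origin is the TCP and whose axes are the tool frame's). Camera axes: x right, y down, z forward; pixel columns grow to the right and rows downward; lengths in m; the calibration is good to about 2 mm. The wrist camera is an equidistant fisheye: a pixel r from the principal point sees the ray r / f radians off the axis. A picture is of the moment at which its call begins: read the wrist's pose just before it. There is no depth.
- r.close_job(): hands the job in, once; it reports no verdict.
The state is a dict: "time_s": time; "joints": joint angles; "qd": joint speeds; "joint_torque": joint torques, N m; "tcp_pos": TCP position; "eef_rot": TCP orientation; "contact_force": force on the tool from outside, world axes, zero at the start; "moment": the same for the moment, N m; "gripper_width": finger opening in m.
Only numpy, scipy, OpenCV 4.12 (cv2) and the standard library are available. Lean on these libraries where they do the work, as an engineer would, in place of code of your own. Each camera call takes 0.05 s, during which the arm holds its last target.

## Working session

There is one attempt and no reset: what is moved stays moved. The work goes in short steps, Python scripts to look and compute and a tool call to move; the robot and the scene stay as the last step left them, time stands still between calls to the robot, and variables do not carry over. Pictures are saved under pics/ and viewed, and the job is handed in when it is done.

Besides the shell and the picture viewer there is one more tool, called after "Emit:" as name(argument=value, ...) on one line, values as JSON. jog_arm: Moves the arm, as the interface text tells. Its arguments: {"type":"object","properties":{"steps":{"type":"array","items":{"type":"array","items":{"type":"number"}}},"squeeze":{"type":"number"}},"required":["steps"]}

```bash
mkdir -p pics
python3 - <<'E'
from plant import r
import cv2
s=r.get_state(); print(s)
for n in ["scene","side","wrist"]:
    c=r.capture(n); cv2.imwrite(f"pics/{n}0.png",c["image"][:,:,::-1])
    print(n,{k:v for k,v in c.items() if k!="image"})
    import pickle; pickle.dump((s,c),open(f"{n}0.pkl","wb"))
E
```

```text
{'time_s': 0.0, 'joints': array([-5.48835335e+01,  2.05915762e+01,  6.32298758e-01, -1.87145749e-02,
       -7.01361398e+01, -1.65077676e+01]), 'qd': array([-3.25828905e-05,  3.28827549e-02, -3.06414455e-02,  7.17734841e-02,
        2.49305574e-02,  2.59326209e-02]), 'joint_torque': array([ 1.17770705e-04, -5.82722032e+01,  2.93058336e+01,  6.99735403e+00,
        6.91729132e-03, -1.60240966e-04]), 'tcp_pos': array([ 0.21519287, -0.63921492,  0.20591435]), 'eef_rot': array([-8.99897528e+01, -9.64835132e-02,  1.08602317e+02]), 'contact_force': array([ 0.18426919, -0.12386045,  0.43359387]), 'moment': array([-0.02817049,  0.02326241, -0.04893958]), 'gripper_width': 0.08808982582330552}
scene {'vfov': 54.54125119503703, 'cx': 286.91995800567867, 'cy': 216.58074139456582, 'R': array([[-0.45193834,  0.89192198,  0.01506372],
       [ 0.76892223,  0.39806382, -0.5003037 ],
       [-0.45222819, -0.2145236 , -0.86571894]]), 't': array([ 0.2509555 , -0.40311071,  1.1367309 ])}
side {'vfov': 48.00603896280125, 'cx': 280.9315341550749, 'cy': 215.27008552765588, 'R': array([[-0.97232906, -0.23358676, -0.00366502],
       [-0.14942411,  0.63389974, -0.75884356],
       [ 0.17957906, -0.737298  , -0.65126263]]), 't': array([0.54323731, 0.15405201, 0.96947839])}
wrist {'vfov': 65.70646984690485, 'cx': 282.01605054462607, 'cy': 210.0389196727814, 'tool_from_camera': array([[ 9.99999967e-01, -2.17852635e-04, -1.33798732e-04,
        -6.23756328e-04],
       [ 7.13818315e-05, -2.64616793e-01,  9.64353642e-01,
        -1.78113621e-01],
       [-2.45492374e-04, -9.64353620e-01, -2.64616769e-01,
         6.99063385e-02],
       [ 0.00000000e+00,  0.00000000e+00,  0.00000000e+00,
         1.00000000e+00]])}
```

View pics/scene0.png

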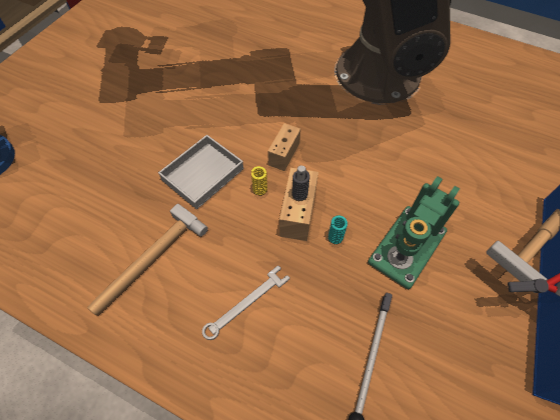

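View pics/side0.png

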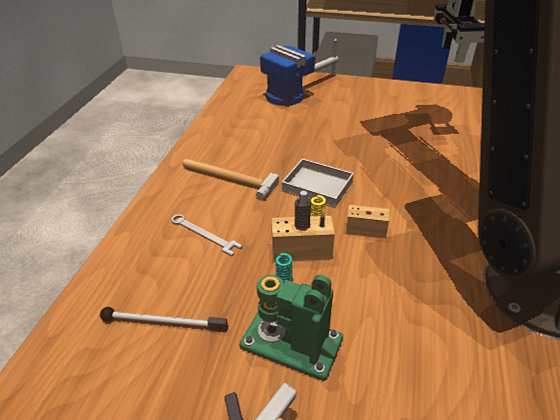

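View pics/wrist0.png

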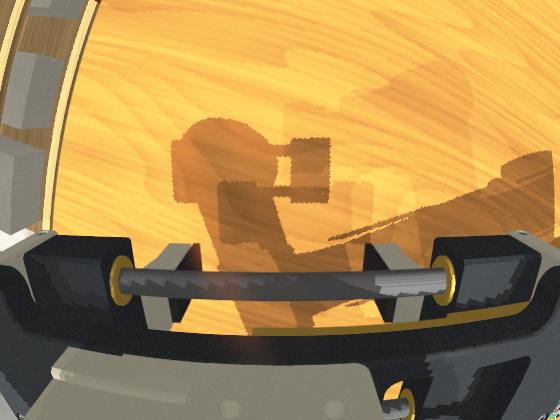

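Run:
```python
import cv2
a=cv2.imread("pics/scene0.png"); b=cv2.imread("pics/side0.png")
cv2.imwrite("pics/c1.png",cv2.resize(a[120:260,150:350],None,fx=4,fy=4,interpolation=cv2.INTER_CUBIC))
cv2.imwrite("pics/c2.png",cv2.resize(a[170:295,360:480],None,fx=4,fy=4,interpolation=cv2.INTER_CUBIC))
cv2.imwrite("pics/c3.png",cv2.resize(b[155:270,260:400],None,fx=5,fy=5,interpolation=cv2.INTER_CUBIC))
cv2.imwrite("pics/c4.png",cv2.resize(b[265:385,230:350],None,fx=5,fy=5,interpolation=cv2.INTER_CUBIC))
```

```text
(no output)
```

View pics/c1.png

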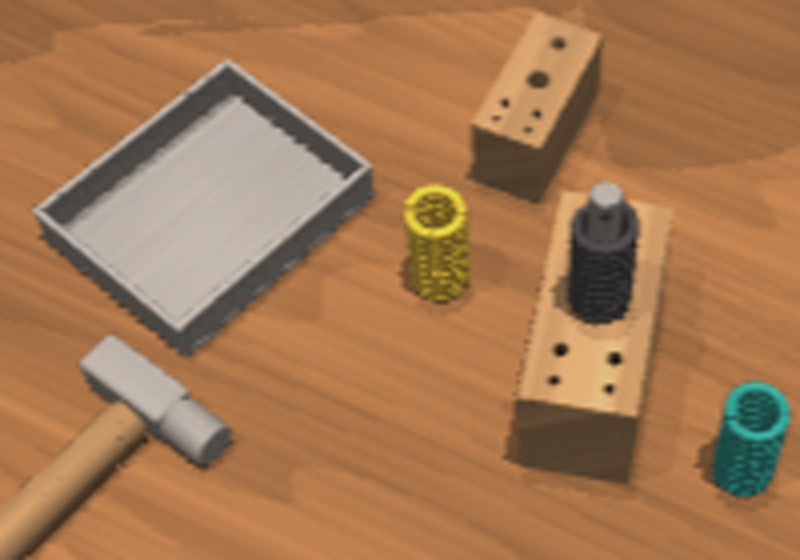

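View pics/c2.png

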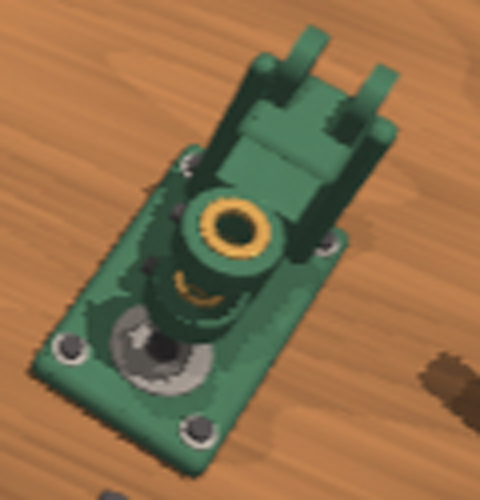

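View pics/c3.png

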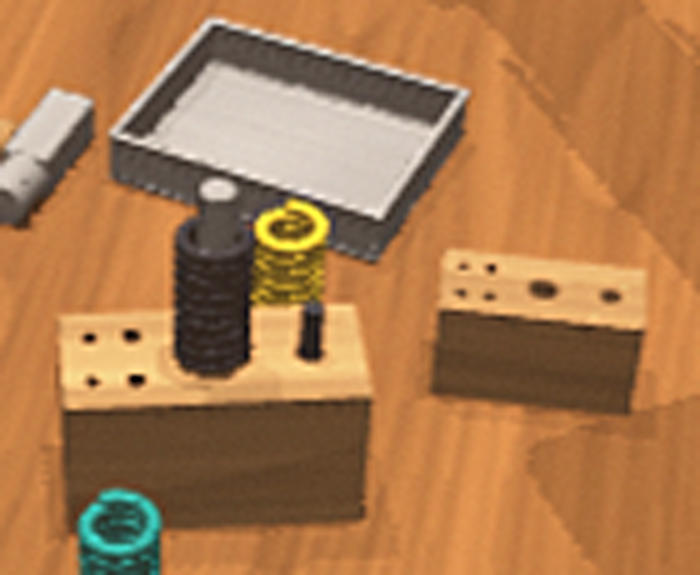

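View pics/c4.png

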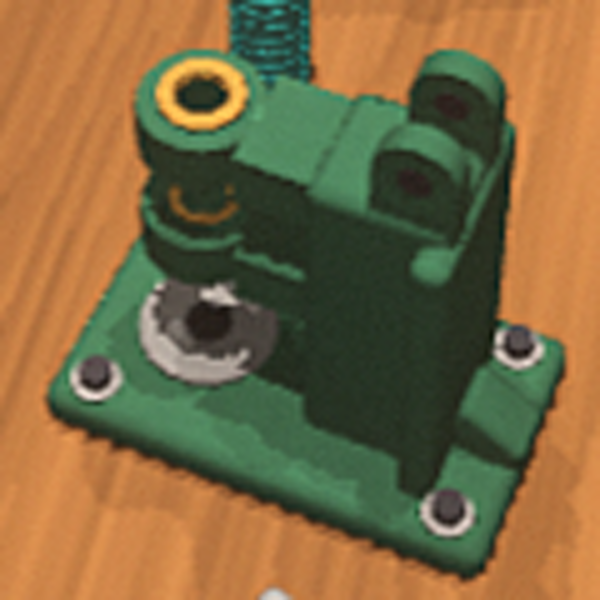

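```bash
cat > h.py <<'E'
import numpy as np,pickle
def ray(c,u,v):
    f=210/np.tan(np.radians(c["vfov"]/2))
    d=np.array([(u-c["cx"])/f,(v-c["cy"])/f,1.]); R=c["R"]
    return -R.T@c["t"], R.T@d
def plane(c,u,v,z):
    o,d=ray(c,u,v); return o+d*(z-o[2])/d[2]
def tri(rs):
    A=0;b=0
    for o,d in rs:
        d=d/np.linalg.norm(d);P=np.eye(3)-np.outer(d,d);A=A+P;b=b+P@o
    return np.linalg.solve(A,b)
def crop(ox,oy,s): return lambda x,y:(ox+(x+.5)/s-.5, oy+(y+.5)/s-.5)
E
python3 - <<'E'
from h import *
np.set_printoptions(precision=4,suppress=True)
S=pickle.load(open("scene0.pkl","rb"))[1];D=pickle.load(open("side0.pkl","rb"))[1]
c1=crop(150,120,4);c2=crop(360,170,4);c3=crop(260,155,5);c4=crop(230,265,5)
def pt(n,a,b,z):
    A=plane(S,*a,z);B=plane(D,*b,z);print(n,A[:2],B[:2],"tri",tri([ray(S,*a),ray(D,*b)]));return (A+B)/2
pt("ram",c1(606,193),c3(219,188),.165)
pt("spr",c1(604,226),c3(214,238),.145)
pt("bush",c2(235,228),c4(205,95),.150)
bl=[pt("bl",c1(*p),c3(*q),.075) for p,q in zip([(565,192),(672,208),(637,414),(518,397)],[(357,306),(370,398),(63,408),(60,317)])]
tr=[pt("tr",c1(*p),c3(*q),.028) for p,q in zip([(228,63),(371,168),(182,333),(37,210)],[(467,93),(378,218),(112,133),(213,20)])]
pb=[pt("pb",c2(*p),c4(*q),.018) for p,q in zip([(35,360),(195,465),(345,235)],[(145,235),(52,395),(475,575)])]
print("blk sides",[np.linalg.norm(bl[i]-bl[(i+1)%4]) for i in range(4)])
print("tray",[np.linalg.norm(tr[i]-tr[(i+1)%4]) for i in range(4)],np.mean(tr,0))
for i in range(2):print("pb",np.linalg.norm(pb[i]-pb[i+1]))
e=lambda a,b:np.degrees(np.arctan2(*(b-a)[1::-1]))
print("block x dir (to punch)",e(bl[3],bl[0]),e(bl[2],bl[1]),"tray",e(tr[0],tr[1]),e(tr[1],tr[2]),"press",e(pb[1],pb[2]))
print(np.mean(bl,0))
E
```

```text
ram [0.5108 0.0045] [0.511  0.0014] tri [0.5111 0.0043 0.1665]
spr [0.5149 0.0064] [0.511 0.009] tri [0.5121 0.0051 0.1413]
bush [0.5205 0.2403] [0.5185 0.239 ] tri [0.5192 0.2397 0.1495]
bl [ 0.4578 -0.0411] [ 0.456  -0.0439] tri [ 0.4566 -0.0421  0.0752]
bl [0.4409 0.0142] [0.4415 0.0135] tri [0.4414 0.0144 0.0758]
bl [0.5632 0.0515] [0.5654 0.0491] tri [0.5647 0.0519 0.0777]
bl [ 0.5817 -0.0053] [ 0.581  -0.0069] tri [ 0.5813 -0.0057  0.0754]
tr [ 0.4333 -0.278 ] [ 0.4319 -0.2817] tri [ 0.4325 -0.2787  0.0287]
tr [ 0.4621 -0.1627] [ 0.4617 -0.1667] tri [ 0.4621 -0.1629  0.0298]
tr [ 0.6061 -0.1973] [ 0.605  -0.2049] tri [ 0.6052 -0.1979  0.0308]
tr [ 0.5749 -0.3148] [ 0.5753 -0.3183] tri [ 0.5751 -0.3143  0.0299]
pb [0.5542 0.1854] [0.5544 0.2019] tri [0.5536 0.1891 0.0076]
pb [0.5708 0.2762] [0.5678 0.279 ] tri [0.5689 0.2766 0.0142]
pb [0.41   0.3066] [0.4071 0.3139] tri [0.4065 0.3086 0.0111]
blk sides [np.float64(0.058555753522132346), np.float64(0.12840112800230244), np.float64(0.05885490441994625), np.float64(0.12970385119846298)]
tray [np.float64(0.11876486886210115), np.float64(0.14815171358485985), np.float64(0.11941233470182747), np.float64(0.14708399596222674)] [ 0.5188 -0.2406  0.028 ]
pb 0.08529487253324713
pb 0.16406613391216893
block x dir (to punch) -163.66954260805085 -163.53468928855813 tray 75.73187954529783 -14.19690523057735 press 168.5108076691207
[0.5109 0.0039 0.075 ]
```

Candidates for the spring in the scene view: yellow (259,181), teal (338,230), and dark (301,183). The dark one is meant: it is dark steel and stands around the ram in the larger block, 130×59 mm measured. The enlarged crop confirms this. Triangulated positions are ram (0.511, 0.004), bushing (0.5195, 0.2397) and tray (0.519, -0.2405), and their heights and sizes match the text.

I'll turn the tool to yaw 90 so that tool x = world +y, tool y = down and tool z = world -x.

Emit:
jog_arm(steps=[[0,0,0,0,4.65],[0,0,0,0,4.65],[0,0,0,0,4.65],[0,0,0,0,4.65],[0,0.03,0,-0.014,0],[0,0.03,0,-0.014,0],[0,0.03,0,-0.014,0],[0,0.03,0,-0.014,0],[0,0.03,0,-0.014,0],[0,0.03,0,-0.014,0],[0,0.03,0,-0.014,0],[0,0.03,0,-0.014,0]], squeeze=30)

```text
time_s: 1.15
tcp_pos: [0.3276, -0.3981, 0.2067]
eef_rot: [-90.0, -0.0, 90.0]
contact_force: [1.6, -0.1, 0.2]
gripper_width: 0.0877
```

Emit:
jog_arm(steps=[[0,0.03,0,-0.014,0],[0,0.03,0,-0.014,0],[0,0.03,0,-0.014,0],[0,0.03,0,-0.014,0],[0,0.03,0,-0.014,0],[0,0.03,0,-0.014,0],[0,0.03,0,-0.014,0],[0,0.03,0,-0.014,0],[0,0.03,0,-0.014,0],[0,0.03,0,-0.014,0],[0,0,0,0,0],[0,0,0,0,0]])

```text
time_s: 2.15
tcp_pos: [0.4676, -0.0982, 0.2066]
eef_rot: [-90.0, -0.0, 90.2]
contact_force: [-0.6, 0.7, 0.1]
gripper_width: 0.0874
```

Emit:
jog_arm(steps=[[0,0.0255,0,-0.011,0],[0,0.0255,0,-0.011,0],[0,0.0255,0,-0.011,0],[0,0.0255,0,-0.011,0],[0,0,0,0,0],[0,0,0,0,0]])

```text
time_s: 2.65
tcp_pos: [0.5112, 0.0024, 0.2064]
eef_rot: [-89.9, 0.0, 90.1]
contact_force: [0.6, -0.9, 0.1]
gripper_width: 0.0878
```

```bash
cat >> h.py <<'E'
def snap(tag,names=("scene","side","wrist"),boxes={}):
    from plant import r; import cv2
    for n in names:
        s=r.get_state();c=r.capture(n);pickle.dump((s,c),open(f"{n}{tag}.pkl","wb"))
        im=c["image"][:,:,::-1]
        if n in boxes:
            x0,y0,x1,y1,k=boxes[n];im=cv2.resize(im[y0:y1,x0:x1],None,fx=k,fy=k,interpolation=cv2.INTER_CUBIC)
        cv2.imwrite(f"pics/{n}{tag}.png",im)
    print(s["tcp_pos"],s["eef_rot"],s["contact_force"],s["gripper_width"])
E
python3 -c "
from h import *
snap('1',boxes={'scene':(230,80,370,260,3),'side':(200,100,370,260,3)})"
```

```text
[0.5106995  0.00141467 0.20662608] [-8.99563802e+01  1.29100875e-02  8.99726573e+01] [-0.42675899  0.42029563 -1.1990532 ] 0.08752827303573198
```

View pics/wrist1.png

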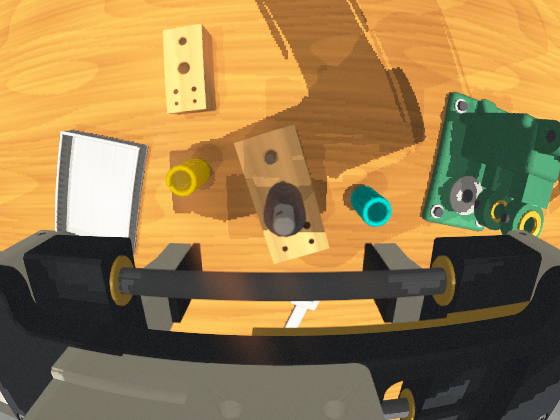

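View pics/side1.png

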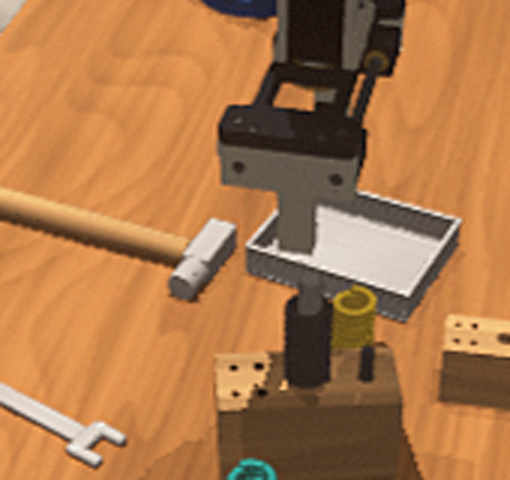

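The wrist view shows the dark spring and the ram end (~(283,215)) centred between the jaws. Next I'll check that pixel and the bushing flange (~(529,223)) numerically.

```bash
cat >> h.py <<'E'
def wray(s,c,u,v):
    from scipy.spatial.transform import Rotation as Ro
    f=210/np.tan(np.radians(c["vfov"]/2))
    a,b=u-c["cx"],v-c["cy"];rr=np.hypot(a,b);th=rr/f
    d=np.array([np.sin(th)*a/rr,np.sin(th)*b/rr,np.cos(th)])
    T=c["tool_from_camera"];R=Ro.from_euler("xyz",s["eef_rot"],degrees=True).as_matrix()
    return R@T[:3,3]+s["tcp_pos"],R@T[:3,:3]@d
def wplane(s,c,u,v,z):
    o,d=wray(s,c,u,v);return o+d*(z-o[2])/d[2]
E
python3 - <<'E'
from h import *;import cv2
s,c=pickle.load(open("wrist1.pkl","rb"))
im=c["image"][:,:,::-1]
cv2.imwrite("pics/w1.png",np.hstack([cv2.resize(im[170:260,250:320],None,fx=5,fy=5),cv2.resize(im[180:270,470:550],None,fx=5,fy=5)]))
for p,z in [((283,213),.165),((529,223),.15)]: print(wplane(s,c,*p,z))
E
```

```text
[0.50335555 0.00187671 0.165     ]
[0.51821111 0.23560875 0.15      ]
```

View pics/w1.png

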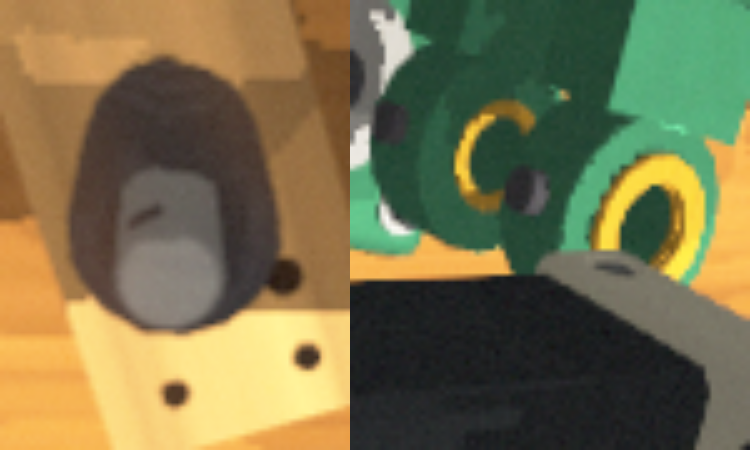

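Run:
```python
from h import *
s,c=pickle.load(open("wrist1.pkl","rb"))
for p,z in [((284.1,226.1),.165),((530.4,224),.15)]: print(wplane(s,c,*p,z))
```

```text
[0.51303723 0.00266001 0.165     ]
[0.51925451 0.23792857 0.15      ]
```

Emit:
jog_arm(steps=[[0,0.0005,0.012,0,0],[0,0.0005,0.013,0,0],[0,0,0.013,0,0],[0,0,0.013,0,0],[0,0,0.013,0,0],[0,0,0.012,0,0],[0,0,0,0,0],[0.4,0,0,0,0],[0.8,0,0,0,0],[0.8,0,0,0,0],[0.8,0,0,0,0],[0.8,0,0,0,0]], squeeze=30)

```text
time_s: 3.8
tcp_pos: [0.5116, 0.0034, 0.1315]
eef_rot: [-90.1, -0.0, 90.0]
contact_force: [-0.7, -0.6, 0.5]
gripper_width: 0.0598
```

Emit:
jog_arm(steps=[[0.8,0,0,0,0],[0.8,0,0,0,0],[0.8,0,0,0,0],[0.8,0,0,0,0]])

```text
time_s: 4.13
tcp_pos: [0.5113, 0.0034, 0.1309]
eef_rot: [-90.0, -0.0, 90.0]
contact_force: [0.7, -0.2, 0.3]
gripper_width: 0.0332
```

Emit:
jog_arm(steps=[[0.8,0,0,0,0],[0.8,0,0,0,0],[0.8,0,-0.006,0,0],[0.8,0,-0.01,0,0],[0.8,0,-0.012,0,0],[0.8,0,-0.012,0,0],[0.8,0,-0.012,0,0],[0.8,0,-0.012,0,0],[0.8,0,-0.012,0,0],[0.8,0,-0.012,0,0],[0.8,0,-0.012,0,0],[0.8,0,-0.01,0,0]])

```text
time_s: 5.13
tcp_pos: [0.5116, 0.0033, 0.2429]
eef_rot: [-90.1, -0.0, 90.0]
contact_force: [0.6, -0.9, -0.0]
gripper_width: 0.0173
```

Emit:
jog_arm(steps=[[0.8,0,-0.005,0,0],[0.8,0,0,0,0],[0.8,0,0,0,0]])

```text
time_s: 5.38
tcp_pos: [0.5112, 0.0034, 0.2459]
eef_rot: [-90.0, -0.0, 90.0]
contact_force: [0.5, 0.0, -0.7]
gripper_width: 0.0177
```

```bash
python3 -c "
from h import *
snap('2',boxes={'scene':(230,80,370,260,3),'side':(200,80,370,260,3)})"
```

```text
[0.51081975 0.00328902 0.24517688] [-8.99328003e+01  9.67823052e-03  9.00029329e+01] [-0.60031087 -0.47077452 -1.07952681] 0.01752852005439079
```

View pics/side2.png

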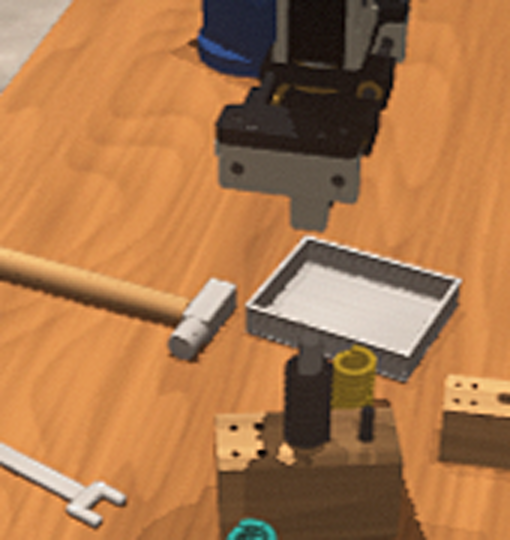

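The side view shows the spring still on the ram: the fingers closed to 17 mm above it, so they slipped off because I lifted before the grip had built up. The scene is otherwise undisturbed. I'll open, go down slightly deeper, close fully with more squeeze and wait.

Emit:
jog_arm(steps=[[0,0,0,0,0],[0,0,0,0,0],[0,0,0,0,0],[0,0,0,0,0],[0,0,0,0,0],[0,0,0,0,0],[0,0,0,0,0],[0,0,0,0,0],[0,0,0.02,0,0],[0,0,0.02,0,0],[0,0,0.02,0,0],[0,0,0.02,0,0]], squeeze=45)

```text
time_s: 6.53
tcp_pos: [0.5113, 0.0034, 0.1652]
eef_rot: [-90.0, -0.0, 90.0]
contact_force: [0.8, 0.5, -1.6]
gripper_width: 0.0867
```

Emit:
jog_arm(steps=[[0,0,0.014,0,0],[0,0,0.012,0,0],[0,0,0.012,0,0],[0,0,0,0,0],[1,0,0,0,0],[1,0,0,0,0],[1,0,0,0,0],[1,0,0,0,0],[1,0,0,0,0],[1,0,0,0,0],[1,0,0,0,0],[1,0,0,0,0]])

```text
time_s: 7.53
tcp_pos: [0.5113, 0.0034, 0.128]
eef_rot: [-90.0, -0.0, 90.0]
contact_force: [-0.6, 0.5, 0.4]
gripper_width: 0.0398
```

Emit:
jog_arm(steps=[[1,0,0,0,0],[1,0,0,0,0],[1,0,0,0,0],[1,0,0,0,0],[1,0,0,0,0],[1,0,0,0,0]])

```text
time_s: 8.03
tcp_pos: [0.5113, 0.0033, 0.1278]
eef_rot: [-90.0, 0.0, 90.0]
contact_force: [0.6, -0.3, 0.6]
gripper_width: 0.0149
```

```bash
python3 -c "
from h import *
snap('3',boxes={'scene':(230,80,370,260,3),'side':(200,80,370,260,3)})"
```

```text
[0.51127205 0.00333159 0.1278525 ] [-8.99990494e+01  1.94038357e-03  9.00092726e+01] [-0.56272577 -0.19857324  0.02067163] 0.014476529566286974
```

View pics/side3.png

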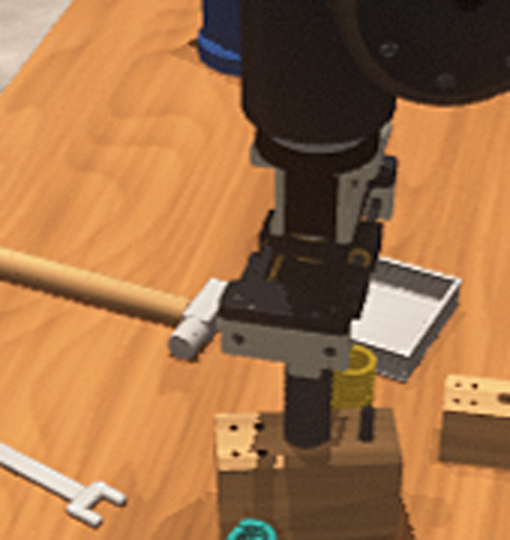

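View pics/scene3.png

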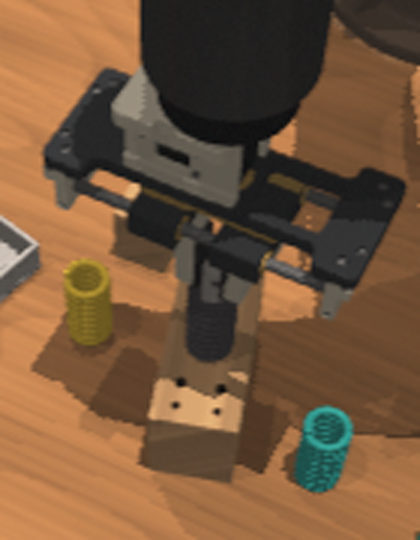

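Run:
```python
from h import *;import cv2
for n,(x0,y0,k) in {"scene":(230,80,3),"side":(200,80,3)}.items():
    s,c=pickle.load(open(f"{n}3.pkl","rb"));f=210/np.tan(np.radians(c["vfov"]/2))
    for z in (0,-.019):
        X=c["R"]@(s["tcp_pos"]+[0,0,z])+c["t"];u,v=f*X[0]/X[2]+c["cx"],f*X[1]/X[2]+c["cy"]
        print(n,u,v,"crop",(u-x0)*k,(v-y0)*k)
```

```text
scene 299.6462597272732 179.32884685661833 crop 208.93877918181965 297.986540569855
scene 299.244164817535 184.86222412965333 crop 207.73249445260507 314.58667238896
side 302.61951392453955 206.94130780357474 crop 307.85854177361864 380.8239234107242
side 302.3811053459432 213.9283805414083 crop 307.14331603782955 401.78514162422493
```

View pics/wrist3.png

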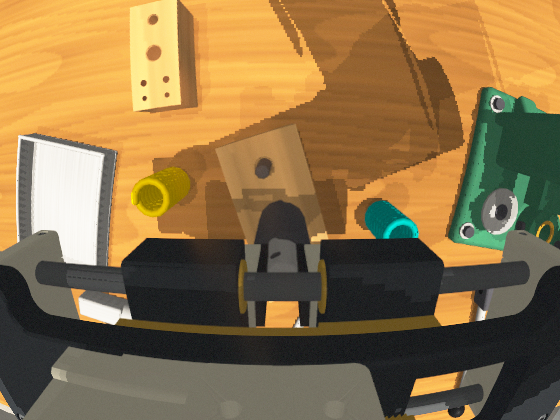

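Run:
```python
from h import *;import cv2
for n,t,(x0,y0,k),w in [("side","1",(200,100,3),.055),("side","2",(200,80,3),.02),("scene","2",(230,80,3),.02),("scene","1",(230,80,3),.055)]:
    s,c=pickle.load(open(f"{n}{t}.pkl","rb"));f=210/np.tan(np.radians(c["vfov"]/2))
    for z in (.02,0,-.019):
      for sg in (-1,1):
        X=c["R"]@(s["tcp_pos"]+[0,sg*w,z])+c["t"];u,v=f*X[0]/X[2]+c["cx"],f*X[1]/X[2]+c["cy"]
        print(n,t,z,sg,"crop",(u-x0)*k,(v-y0)*k)
s,c=pickle.load(open("scene3.pkl","rb"))
im=c["image"][120:215,255:345,::-1];cv2.imwrite("pics/z3.png",cv2.resize(im,None,fx=6,fy=6,interpolation=cv2.INTER_CUBIC))
s,c=pickle.load(open("side3.pkl","rb"))
im=c["image"][150:245,260:350,::-1];cv2.imwrite("pics/z3s.png",cv2.convertScaleAbs(cv2.resize(im,None,fx=6,fy=6,interpolation=cv2.INTER_CUBIC),alpha=2.5))
```

```text
side 1 0.02 -1 crop 329.1500061085755 155.93086198462544
side 1 0.02 1 crop 295.4861733638936 251.4233945790462
side 1 0 -1 crop 328.0929224878959 180.72031866271834
side 1 0 1 crop 294.827741009062 277.07930034783055
side 1 -0.019 -1 crop 327.11476471160125 203.65890114137693
side 1 -0.019 1 crop 294.21993762012283 300.7624416122999
side 2 0.02 -1 crop 320.3287069858209 194.9016460899491
side 2 0.02 1 crop 307.77951139877507 228.94032284537965
side 2 0 -1 crop 319.3369107481259 221.4088602705628
side 2 0 1 crop 306.93949818232744 255.83024058138028
side 2 -0.019 -1 crop 318.42054626616033 245.90004975865813
side 2 -0.019 1 crop 306.16409271398504 280.6519801058522
scene 2 0.02 -1 crop 187.22808722220225 140.2991458387637
scene 2 0.02 1 crop 252.48526013178434 165.88007365432506
scene 2 0 -1 crop 186.28968131648884 164.56457752173606
scene 2 0 1 crop 249.89200173947148 189.80419567527306
scene 2 -0.019 -1 crop 185.4404303378185 186.52462858190077
scene 2 -0.019 1 crop 247.54654292217322 211.44224111898274
scene 1 0.02 -1 crop 130.81770979347527 165.14317185575396
scene 1 0.02 1 crop 301.44886372886 233.62021488290733
scene 1 0 -1 crop 131.25582265506432 187.44872451120668
scene 1 0 1 crop 297.7666232287452 255.00306529864412
scene 1 -0.019 -1 crop 131.65340645251507 207.69082901556618
scene 1 -0.019 1 crop 294.430073567798 274.3784815167013
```

View pics/z3.png

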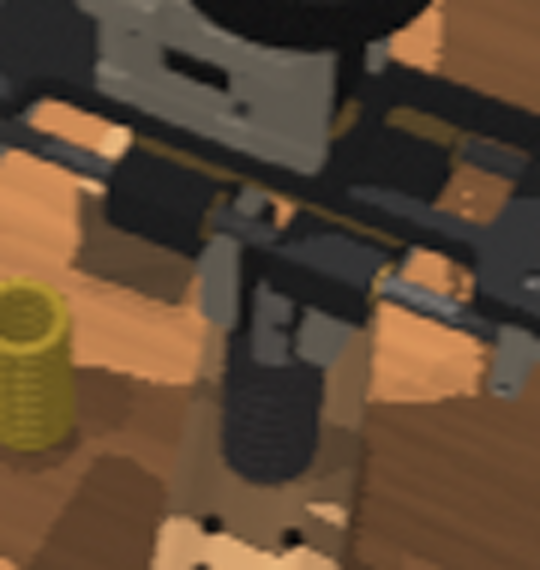

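View pics/z3s.png

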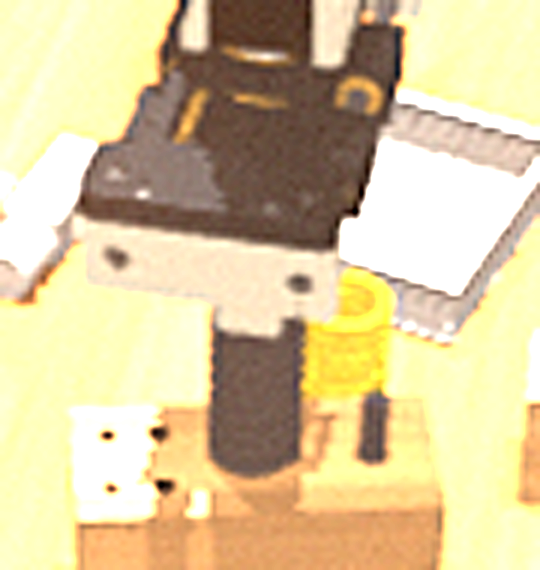

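View pics/scene2.png

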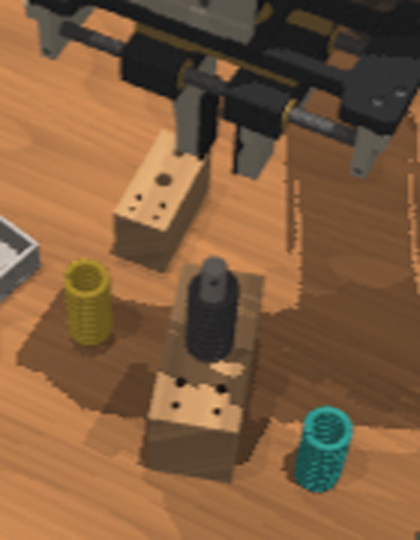

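The crops show the fingers have closed on the ram just above the spring. The visible tips are well above where the reported TCP puts them (scene2 tips ~(190,155) and (248,178)). I'll measure the true tip height before going on.

Run:
```python
from h import *;import cv2
a=pickle.load(open("scene2.pkl","rb"))[1]["image"][75:150,265:355,::-1]
b=pickle.load(open("side2.pkl","rb"))[1]["image"][100:175,260:350,::-1]
k=lambda i:cv2.convertScaleAbs(cv2.resize(i,None,fx=6,fy=6,interpolation=cv2.INTER_CUBIC),alpha=1.6)
cv2.imwrite("pics/z2a.png",k(a));cv2.imwrite("pics/z2b.png",k(b))
a=pickle.load(open("scene1.pkl","rb"))[1]["image"][85:180,255:345,::-1]
b=pickle.load(open("side1.pkl","rb"))[1]["image"][100:215,260:350,::-1]
cv2.imwrite("pics/z1a.png",k(a));cv2.imwrite("pics/z1b.png",k(b))
```

```text
(no output)
```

View pics/z2a.png

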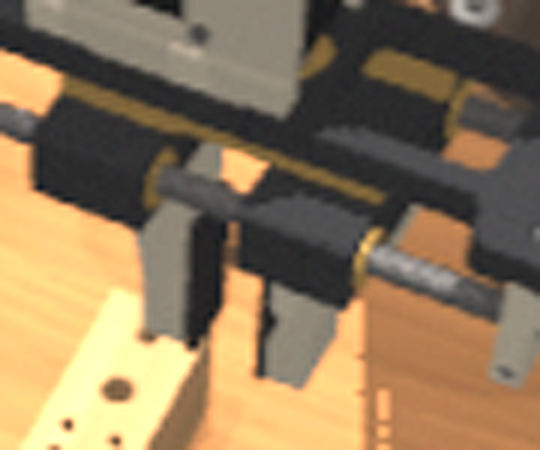

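View pics/z2b.png

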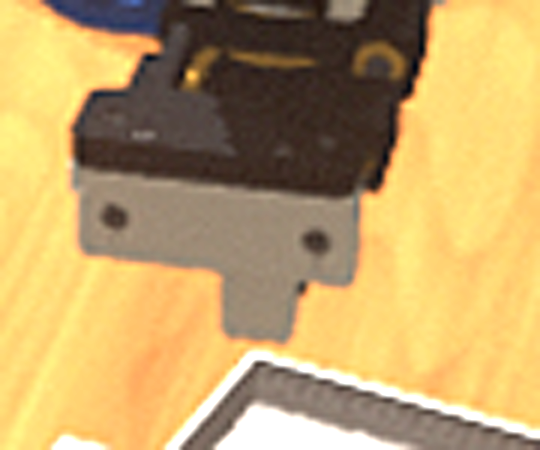

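View pics/z1a.png

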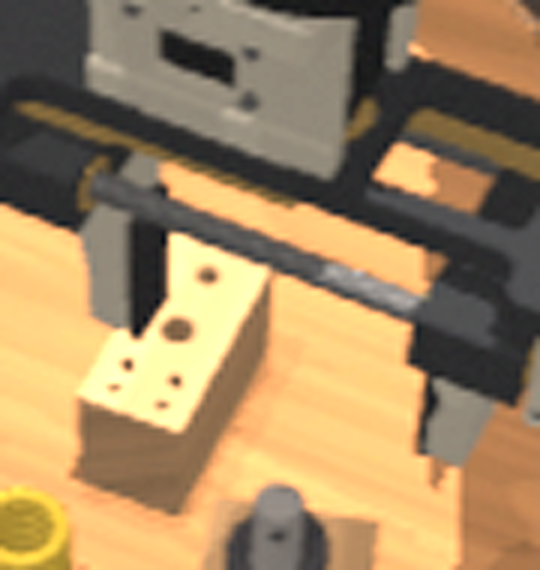

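View pics/z1b.png

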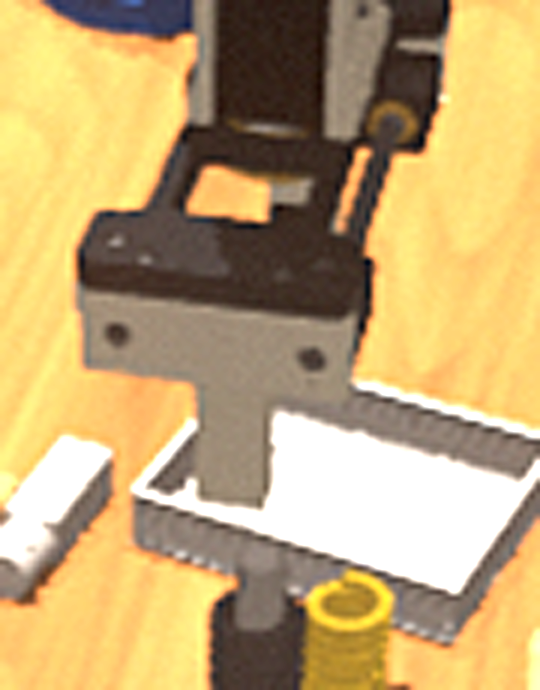

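Run:
```python
from h import *
np.set_printoptions(precision=4,suppress=True)
for t,A,a,B,b in [("1",crop(255,85,6),(462,465),crop(260,100,6),(200,498)),("2",crop(265,75,6),(305,385),crop(260,100,6),(228,335))]:
    s,S=pickle.load(open(f"scene{t}.pkl","rb"));D=pickle.load(open(f"side{t}.pkl","rb"))[1]
    r1,r2=ray(S,*A(*a)),ray(D,*B(*b)); X=tri([r1,r2])
    res=[np.linalg.norm(np.cross(X-o,d/np.linalg.norm(d))) for o,d in (r1,r2)]
    print(t,s["tcp_pos"],s["gripper_width"],X,"rel",X-s["tcp_pos"],res)
```

```text
1 [0.5112 0.0024 0.2064] 0.08778038094790858 [0.5209 0.0629 0.2311] rel [0.0097 0.0605 0.0246] [np.float64(0.0011472897231047004), np.float64(0.0011472897231046973)]
2 [0.5112 0.0034 0.2459] 0.01769283861958343 [0.5195 0.0292 0.2695] rel [0.0083 0.0257 0.0236] [np.float64(0.0003699137680639462), np.float64(0.0003699137680638477)]
```

The tip corner triangulates to 24 mm above the reported TCP, with 1 mm residuals in two independent views. The text says 19 mm below. So the real grasp point is about 43 mm higher than reported; horizontally it agrees. From here I'll use true z = reported + 0.043. I'll open and descend to reported 0.088, which puts the tips at about 0.112 and the body at about 0.178.

Emit:
jog_arm(steps=[[0,0,0,0,0],[0,0,0,0,0],[0,0,0,0,0],[0,0,0,0,0],[0,0,0,0,0],[0,0,0,0,0],[0,0,0,0,0],[0,0,0,0,0],[0,0,0,0,0],[0,0,0.008,0,0],[0,0,0.008,0,0],[0,0,0.008,0,0]], squeeze=45)

```text
time_s: 9.18
tcp_pos: [0.511, 0.0033, 0.1029]
eef_rot: [-90.0, -0.0, 90.0]
contact_force: [-0.4, 0.0, 0.1]
gripper_width: 0.086
```

Emit:
jog_arm(steps=[[0,0,0.006,0,0],[0,0,0.005,0,0],[0,0,0.005,0,0],[0,0,0,0,0],[0,0,0,0,0]])

```text
time_s: 9.6
tcp_pos: [0.5112, 0.0033, 0.0876]
eef_rot: [-90.0, 0.0, 90.0]
contact_force: [0.1, 0.0, 0.7]
gripper_width: 0.0874
```

```bash
python3 -c "
from h import *
snap('4',names=('scene','side'),boxes={'scene':(230,80,370,260,3),'side':(200,80,370,260,3)})"
```

```text
[0.51138915 0.00334194 0.0879082 ] [-9.00000337e+01  6.53507082e-03  9.00138799e+01] [ 0.37558703 -0.24481495  0.16746316] 0.08761364932104719
```

View pics/scene4.png

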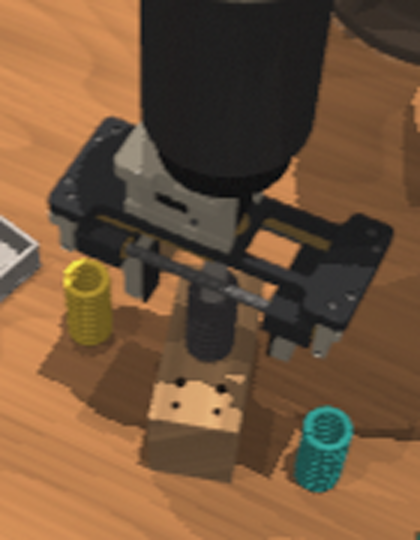

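View pics/side4.png

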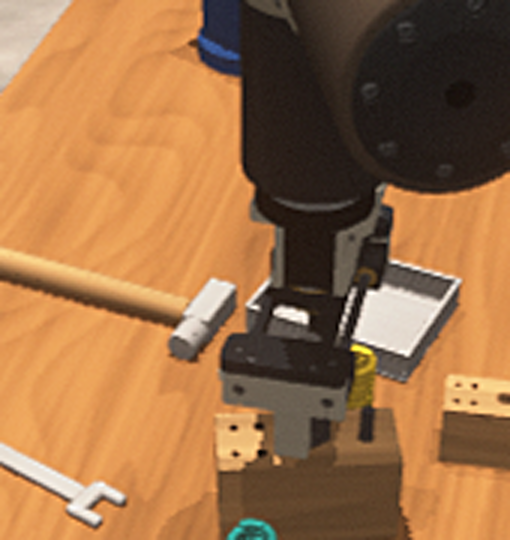

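The fingers now straddle the spring at about (210,300) in the crop, with no contact. Closing.

Emit:
jog_arm(steps=[[1,0,0,0,0],[1,0,0,0,0],[1,0,0,0,0],[1,0,0,0,0],[1,0,0,0,0],[1,0,0,0,0],[1,0,0,0,0],[1,0,0,0,0],[1,0,0,0,0],[1,0,0,0,0],[1,0,0,0,0],[1,0,0,0,0]], squeeze=35)

```text
time_s: 10.7
tcp_pos: [0.5113, 0.0034, 0.0879]
eef_rot: [-90.0, -0.0, 90.0]
contact_force: [0.0, -0.1, -0.4]
gripper_width: 0.0328
```

Emit:
jog_arm(steps=[[1,0,0,0,0],[1,0,0,0,0],[1,0,-0.006,0,0],[1,0,-0.008,0,0],[1,0,-0.01,0,0],[1,0,0,0,0]])

```text
time_s: 11.2
tcp_pos: [0.5128, 0.0037, 0.1144]
eef_rot: [-90.2, -0.0, 90.0]
contact_force: [0.9, 0.0, -1.1]
gripper_width: 0.0329
```

Emit:
jog_arm(steps=[[1,0,-0.01,0,0],[1,0,-0.011,0,0],[1,0,-0.011,0,0],[1,0,-0.011,0,0],[1,0,-0.011,0,0],[1,0,-0.011,0,0],[1,0,-0.011,0,0],[1,0,-0.008,0,0],[1,0,0,0,0],[1,0,0,0,0]])

```text
time_s: 12.03
tcp_pos: [0.5113, 0.0035, 0.1962]
eef_rot: [-90.0, -0.0, 90.0]
contact_force: [-0.2, 0.6, -1.8]
gripper_width: 0.0328
```

```bash
python3 -c "
from h import *
snap('5',names=('scene','side'),boxes={'scene':(230,80,370,260,3),'side':(200,80,370,260,3)})"
```

```text
[0.51093855 0.00336616 0.19557181] [-8.99789776e+01 -1.25004323e-02  8.99989522e+01] [-0.71707952  0.34292278 -1.68940054] 0.032667907694169926
```

View pics/scene5.png

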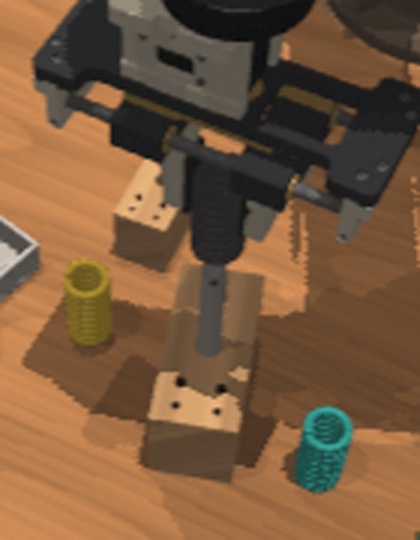

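View pics/side5.png

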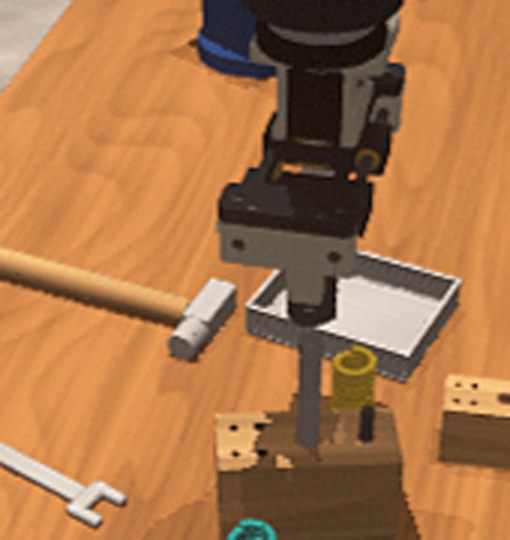

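The spring hangs clear above the ram end, and the ram is still in the block. Carrying the spring to the tray.

Emit:
jog_arm(steps=[[1,0,-0.008,0,0],[1,-0.012,0,-0.001,0],[1,-0.024,0,-0.001,0],[1,-0.026,0,-0.001,0],[1,-0.026,0,-0.001,0],[1,-0.026,0,-0.001,0],[1,-0.026,0,-0.001,0],[1,-0.026,0,-0.001,0],[1,-0.026,0,-0.001,0],[1,-0.026,0,0,0],[1,-0.02,0,0,0],[1,-0.006,0,0,0]])

```text
time_s: 13.13
tcp_pos: [0.5188, -0.2436, 0.2034]
eef_rot: [-89.9, 0.0, 89.9]
contact_force: [0.4, 0.0, -1.3]
gripper_width: 0.0327
```

Emit:
jog_arm(steps=[[1,0,0.015,0,0],[1,0,0.02,0,0],[1,0,0.02,0,0],[1,0,0.02,0,0],[1,0,0.02,0,0],[1,0,0.02,0,0],[1,0,0.02,0,0],[1,0,0.018,0,0],[1,0,0.014,0,0],[1,0,0,0,0],[1,0,0,0,0]])

```text
time_s: 14.05
tcp_pos: [0.5188, -0.2407, 0.0364]
eef_rot: [-89.9, -0.0, 90.0]
contact_force: [0.2, -0.3, -0.5]
gripper_width: 0.0327
```

```bash
python3 -c "
from h import *
snap('6',names=('scene','side'),boxes={'scene':(120,80,320,240,3),'side':(220,80,390,240,3)})"
```

```text
[ 0.51965406 -0.24080912  0.03736212] [-8.99995173e+01  1.77042642e-02  9.00332210e+01] [ 0.30350094 -0.17040056 -0.8229717 ] 0.03260180881203787
```

View pics/scene6.png

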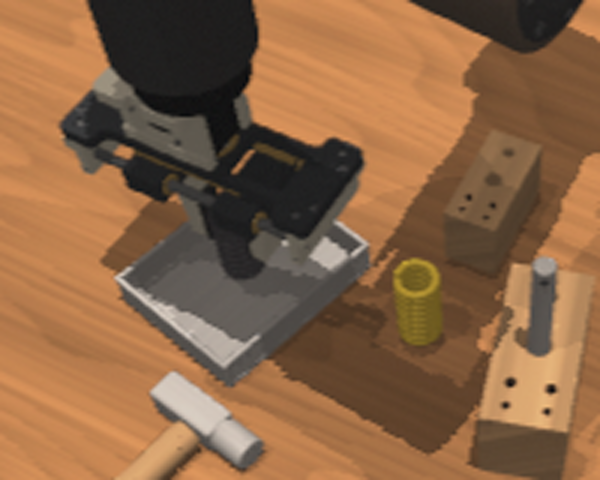

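View pics/side6.png

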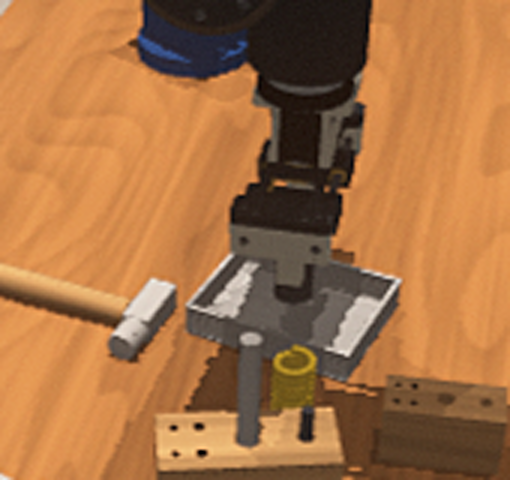

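Emit:
jog_arm(steps=[[1,0,0.006,0,0],[1,0,0.006,0,0],[1,0,0.004,0,0],[1,0,0.002,0,0],[1,0,0,0,0],[1,0,0,0,0]])

```text
time_s: 14.65
tcp_pos: [0.5193, -0.2407, 0.0188]
eef_rot: [-90.0, 0.0, 90.0]
contact_force: [0.2, -0.0, -1.3]
gripper_width: 0.0328
```

Emit:
jog_arm(steps=[[1,0,0.001,0,0],[1,0,0.001,0,0],[1,0,0.001,0,0],[1,0,0,0,0],[1,0,0,0,0]])

```text
time_s: 15.07
tcp_pos: [0.5193, -0.2406, 0.0159]
eef_rot: [-90.0, -0.0, 90.0]
contact_force: [-0.2, 0.2, -0.9]
gripper_width: 0.0328
```

Emit:
jog_arm(steps=[[0.55,0,0,0,0],[0.45,0,0,0,0],[0.35,0,0,0,0],[0.25,0,0,0,0],[0.1,0,0,0,0],[0,0,0,0,0],[0,0,0,0,0],[0,0,0,0,0],[0,0,0,0,0],[0,0,0,0,0]])

```text
time_s: 15.9
tcp_pos: [0.5193, -0.2406, 0.0159]
eef_rot: [-90.0, 0.0, 90.0]
contact_force: [-0.2, -0.5, 0.5]
gripper_width: 0.0867
```

Emit:
jog_arm(steps=[[0,0,-0.01,0,0],[0,0,-0.02,0,0],[0,0,-0.03,0,0],[0,0,-0.035,0,0],[0,0,-0.035,0,0],[0,0,-0.035,0,0],[0,0,-0.015,0,0],[0,0,0,0,0]])

```text
time_s: 16.57
tcp_pos: [0.5216, -0.2414, 0.2018]
eef_rot: [-90.5, 0.1, 90.0]
contact_force: [0.9, 0.6, 0.3]
gripper_width: 0.0877
```

```bash
python3 -c "
from h import *
snap('7',names=('scene','side'),boxes={'scene':(120,80,320,240,3),'side':(220,80,390,240,3)})"
```

```text
[ 0.5204849  -0.2409141   0.19924034] [-9.03053739e+01  4.88221605e-02  9.00177130e+01] [-0.00921212 -0.67112125  0.11110052] 0.0877146406795695
```

View pics/scene7.png

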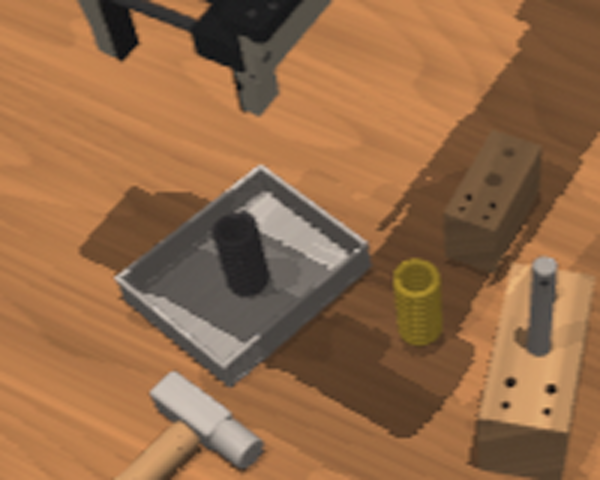

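View pics/side7.png

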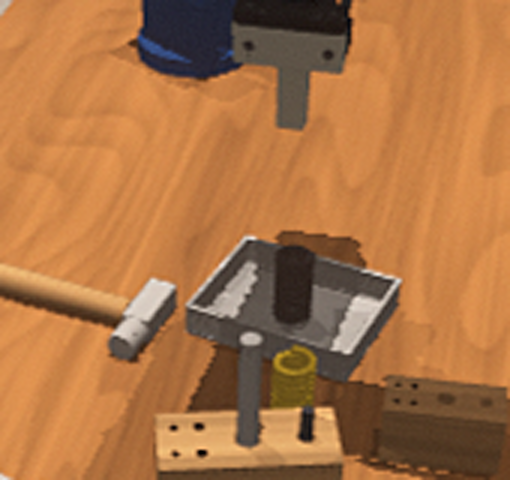

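The spring stands in the tray and the ram still stands in its block. Now back to the ram.

Emit:
jog_arm(steps=[[0,0.012,0,0.001,0],[0,0.024,0,0.001,0],[0,0.026,0,0.001,0],[0,0.026,0,0.001,0],[0,0.026,0,0.001,0],[0,0.026,0,0.001,0],[0,0.026,0,0.001,0],[0,0.026,0,0.001,0],[0,0.026,0,0,0],[0,0.02,0,0,0],[0,0.006,0,0,0],[0,0,0,0,0]])

```text
time_s: 17.67
tcp_pos: [0.5105, 0.0048, 0.195]
eef_rot: [-89.9, 0.0, 90.1]
contact_force: [-0.6, -0.3, -0.5]
gripper_width: 0.0878
```

Emit:
jog_arm(steps=[[0,0,0.015,0,0],[0,0,0.02,0,0],[0,0,0.02,0,0],[0,0,0.018,0,0],[0,0,0.015,0,0],[0,0,0.006,0,0],[0,0,0,0,0],[0,0,0,0,0]])

```text
time_s: 18.33
tcp_pos: [0.5113, 0.0028, 0.102]
eef_rot: [-90.0, 0.0, 90.0]
contact_force: [0.5, -0.1, 0.5]
gripper_width: 0.0874
```

```bash
python3 -c "
from h import *
snap('8',boxes={'scene':(230,80,370,260,3),'side':(200,80,370,260,3)})"
```

```text
[0.5119292  0.00324292 0.10278767] [-9.00749036e+01 -1.26957041e-02  9.00014508e+01] [ 0.74477885 -0.21805348 -0.14168862] 0.08777018583228909
```

View pics/scene8.png

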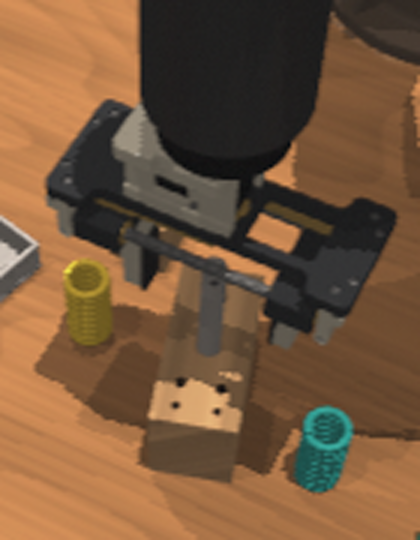

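View pics/side8.png

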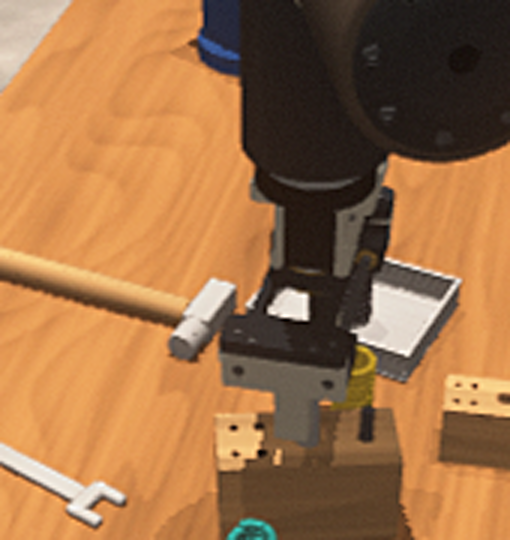

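Emit:
jog_arm(steps=[[1,0,0,0,0],[1,0,0,0,0],[1,0,0,0,0],[1,0,0,0,0],[1,0,0,0,0],[1,0,0,0,0],[1,0,0,0,0],[1,0,0,0,0],[1,0,0,0,0],[1,0,0,0,0],[1,0,0,0,0],[1,0,0,0,0]], squeeze=55)

```text
time_s: 19.48
tcp_pos: [0.5112, 0.0033, 0.1018]
eef_rot: [-90.0, 0.0, 90.0]
contact_force: [0.1, -0.2, -0.2]
gripper_width: 0.015
```

Emit:
jog_arm(steps=[[1,0,0,0,0],[1,0,0,0,0],[1,0,0,0,0],[1,0,0,0,0],[1,0,0,0,0]])

```text
time_s: 19.9
tcp_pos: [0.5112, 0.0032, 0.1018]
eef_rot: [-90.0, 0.0, 90.0]
contact_force: [-0.5, -0.9, -0.1]
gripper_width: 0.0154
```

Emit:
jog_arm(steps=[[1,0,-0.004,0,0],[1,0,-0.006,0,0],[1,0,-0.01,0,0],[1,0,-0.012,0,0],[1,0,-0.014,0,0],[1,0,-0.016,0,0],[1,0,-0.02,0,0],[1,0,-0.022,0,0],[1,0,-0.022,0,0],[1,0,-0.02,0,0],[1,0,-0.012,0,0],[1,0,0,0,0]])

```text
time_s: 20.9
tcp_pos: [0.5127, 0.0036, 0.2638]
eef_rot: [-90.3, -0.1, 90.0]
contact_force: [1.2, 0.5, -3.1]
gripper_width: 0.015
```

```bash
python3 -c "
from h import *
snap('9',boxes={'scene':(230,80,370,260,3),'side':(200,80,370,260,3)})"
```

```text
[0.51103852 0.00354637 0.26017597] [-9.00431778e+01 -5.41646004e-02  9.00033558e+01] [ 0.08911052  0.55508137 -2.80089651] 0.015108735621906875
```

View pics/scene9.png

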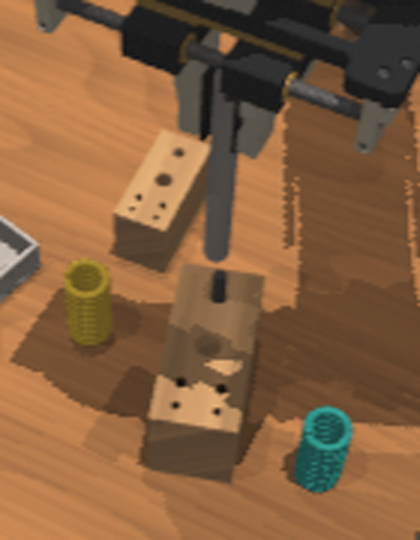

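View pics/side9.png

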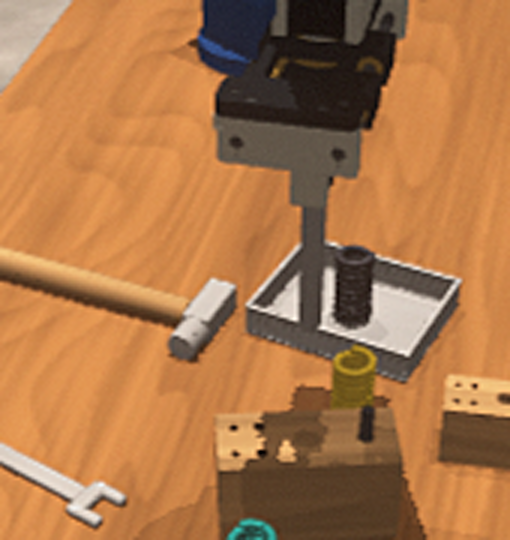

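Emit:
jog_arm(steps=[[1,0.01,0,-0.001,0],[1,0.02,0,-0.001,0],[1,0.025,0,-0.001,0],[1,0.026,0,-0.001,0],[1,0.026,0,-0.001,0],[1,0.026,0,-0.001,0],[1,0.026,0,-0.001,0],[1,0.026,0,-0.001,0],[1,0.024,0,0,0],[1,0.018,0,0,0],[1,0.009,0,0,0],[1,0,0,0,0]])

```text
time_s: 22.05
tcp_pos: [0.5189, 0.241, 0.2587]
eef_rot: [-89.9, 0.1, 90.1]
contact_force: [-0.2, -1.1, -2.9]
gripper_width: 0.0151
```

Emit:
jog_arm(steps=[[1,0,0,0,0],[1,0,0,0,0],[1,0,0,0,0]])

```text
time_s: 22.3
tcp_pos: [0.5192, 0.2384, 0.2599]
eef_rot: [-90.0, 0.0, 90.0]
contact_force: [1.6, -0.6, -3.2]
gripper_width: 0.0149
```

```bash
python3 -c "
from h import *
snap('10',boxes={'scene':(350,130,480,280,4),'side':(210,200,350,340,4)})"
```

```text
[0.51931103 0.23850411 0.26006839] [-9.00111240e+01 -9.17325617e-03  8.99492530e+01] [-0.0571663  -0.24880514 -2.09951975] 0.015021487175956692
```

View pics/scene10.png

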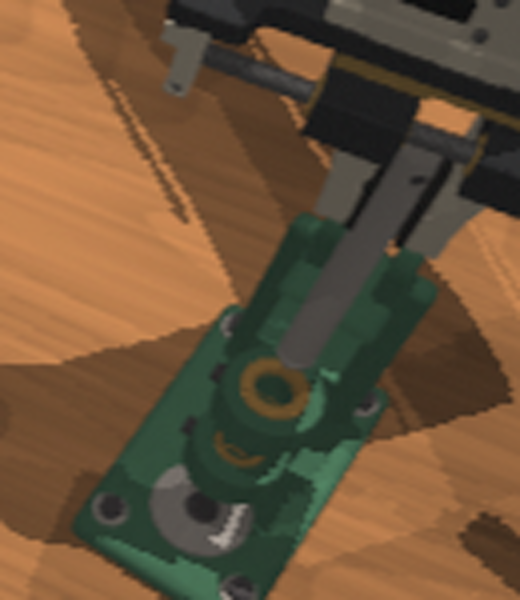

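View pics/side10.png

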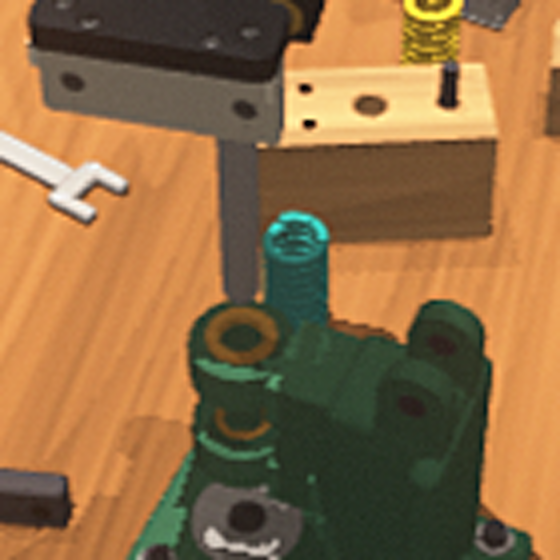

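View pics/wrist10.png

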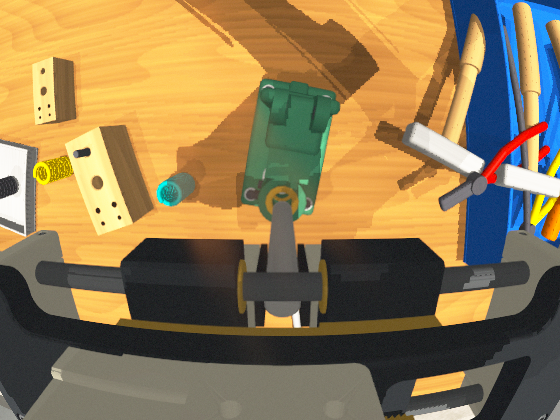

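Run:
```python
from h import *;import cv2
a=pickle.load(open("scene10.pkl","rb"))[1]["image"][160:240,400:470,::-1]
b=pickle.load(open("side10.pkl","rb"))[1]["image"][230:300,245:305,::-1]
k=lambda i:cv2.convertScaleAbs(cv2.resize(i,None,fx=8,fy=8,interpolation=cv2.INTER_CUBIC),alpha=1.7)
cv2.imwrite("pics/y10a.png",k(a)[:600]);cv2.imwrite("pics/y10b.png",k(b))
```

```text
(no output)
```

View pics/y10a.png

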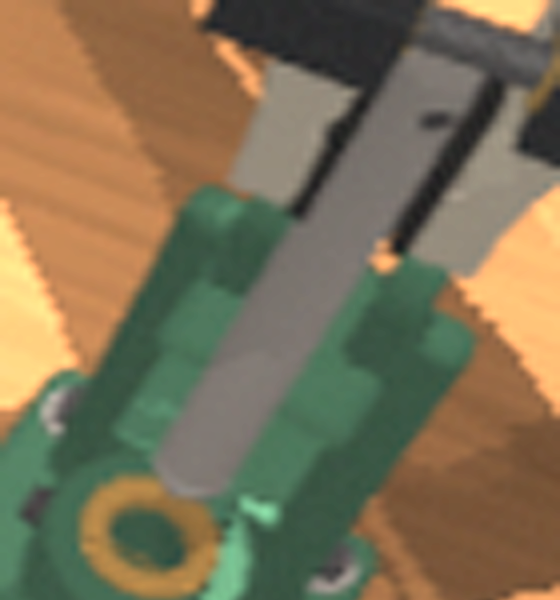

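View pics/y10b.png

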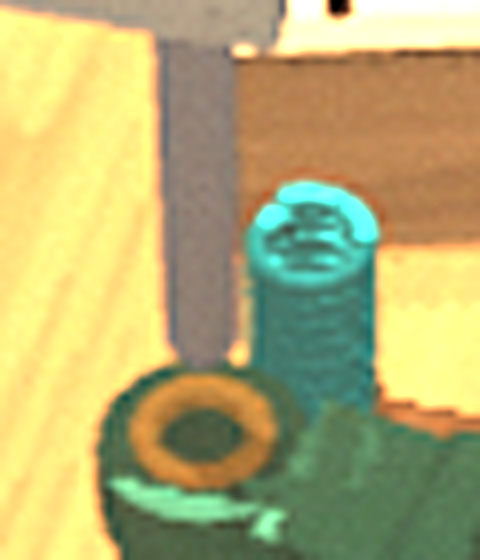

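```bash
cat > axis.py <<'E'
from h import *;import cv2
# returns edge lines by colour segmentation; low saturation grey
def ramline(img,box,lo,hi,satmax,axis,show=None):
    x0,y0,x1,y1=box
    im=img[y0:y1,x0:x1].astype(int)
    g=im.mean(2);sat=im.max(2)-im.min(2)
    m=((sat<satmax)&(g>lo)&(g<hi)).astype(np.uint8)
    n,l,st,_=cv2.connectedComponentsWithStats(m,connectivity=4)
    i=1+np.argmax(st[1:,4]);m=(l==i)
    if show: cv2.imwrite(show,cv2.resize((np.dstack([im[:,:,2],im[:,:,1],im[:,:,0]])*(.4+.6*m[:,:,None])).astype(np.uint8),None,fx=8,fy=8,interpolation=cv2.INTER_NEAREST))
    return m,x0,y0
E
python3 - <<'E'
from axis import *
for n,box in [("scene",(415,170,465,225)),("side",(255,236,282,277))]:
    c=pickle.load(open(f"{n}10.pkl","rb"))[1]
    im=c["image"]
    y=(box[1]+box[3])//2
    print(n,[tuple(int(q) for q in im[y,x]) for x in range(box[0],box[2],2)])
    m,_,_=ramline(im,box,40,140,18,0,f"pics/m{n}.png")
E
```

```text
scene [(112, 77, 48), (36, 50, 39), (35, 50, 41), (34, 49, 39), (42, 64, 50), (46, 70, 55), (46, 70, 55), (45, 69, 54), (65, 64, 60), (71, 67, 65), (72, 68, 65), (74, 70, 65), (74, 70, 67), (74, 71, 67), (57, 70, 58), (47, 71, 55), (37, 56, 43), (36, 55, 43), (40, 59, 47), (40, 57, 45), (86, 61, 41), (90, 62, 40), (166, 113, 70), (171, 115, 71), (173, 117, 73)]
side [(224, 150, 82), (213, 138, 76), (218, 145, 77), (214, 138, 77), (209, 134, 72), (113, 90, 71), (85, 75, 67), (88, 78, 70), (87, 76, 69), (83, 76, 68), (101, 69, 45), (83, 116, 96), (68, 239, 225), (46, 104, 94)]
```

View pics/mscene.png

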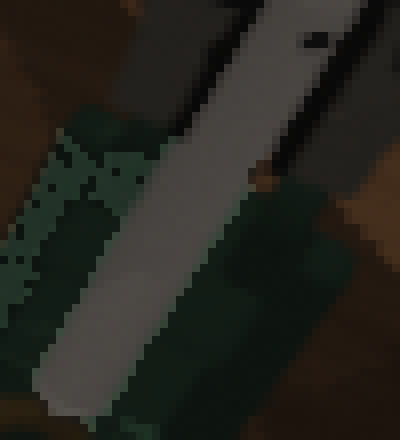

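View pics/mside.png

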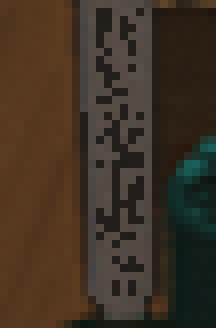

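```bash
cat > axis2.py <<'E'
from h import *
def mids(im,rows,xr,cond):
    P=[]
    for y in rows:
        xs=np.arange(*xr(y)); p=im[y,xs].astype(int); ok=cond(p)
        # longest run
        best=(0,0);st=None
        for i,o in enumerate(list(ok)+[False]):
            if o and st is None: st=i
            if not o and st is not None:
                if i-st>best[1]-best[0]: best=(st,i)
                st=None
        P.append((xs[best[0]],xs[best[0]]+best[1]-best[0]-1,y))
    return np.array(P,float)
def axisplane(c,P):
    m=(P[:,0]+P[:,1])/2;k=np.polyfit(P[:,2],m,1)
    res=m-np.polyval(k,P[:,2]);g=abs(res)<1.2;k=np.polyfit(P[g,2],m[g],1)
    y1,y2=P[0,2],P[-1,2]
    o,d1=ray(c,np.polyval(k,y1),y1);_,d2=ray(c,np.polyval(k,y2),y2)
    n=np.cross(d1,d2);return o,n/np.linalg.norm(n),res.std()
def axis(pl1,pl2):
    (o1,n1,_),(o2,n2,_)=pl1,pl2
    d=np.cross(n1,n2);d/=np.linalg.norm(d)
    if d[2]<0:d=-d
    A=np.array([n1,n2,[0,0,1]])
    at=lambda z:np.linalg.solve(A,[n1@o1,n2@o2,z])
    return at,d
E
python3 - <<'E'
from axis2 import *
np.set_printoptions(precision=4,suppress=True)
S=pickle.load(open("scene10.pkl","rb"))[1];D=pickle.load(open("side10.pkl","rb"))[1]
a=mids(S["image"],range(174,218),lambda y:(415,466),lambda p:(p[:,0]>=p[:,1]-1)&(p.max(1)-p.min(1)<16)&(p.mean(1)>58))
b=mids(D["image"],range(238,272),lambda y:(256,282),lambda p:(p.max(1)-p.min(1)<34)&(p.mean(1)<110)&(p[:,0]>p[:,1]))
print(a[::6],b[::6])
A,B=axisplane(S,a),axisplane(D,b);print(A[2],B[2])
at,d=axis(A,B);print(at(.15),at(.173),at(.30),"tilt mrad x,y",d[:2]/d[2]*1000)
E
```

```text
[[433. 442. 174.]
 [443. 453. 180.]
 [439. 449. 186.]
 [434. 445. 192.]
 [431. 441. 198.]
 [427. 437. 204.]
 [424. 433. 210.]
 [420. 430. 216.]] [[265. 274. 238.]
 [265. 273. 244.]
 [265. 274. 250.]
 [266. 274. 256.]
 [266. 273. 262.]
 [266. 273. 268.]]
2.7854875974851288 0.2622284541947477
[0.5193 0.2407 0.15  ] [0.5191 0.2406 0.173 ] [0.5179 0.2404 0.3   ] tilt mrad x,y [-9.4946 -2.0137]
```

Run:
```python
from axis2 import *;import cv2
np.set_printoptions(precision=4,suppress=True)
S=pickle.load(open("scene10.pkl","rb"))[1];D=pickle.load(open("side10.pkl","rb"))[1]
a=mids(S["image"],range(180,218),lambda y:(415,466),lambda p:(p[:,0]>=p[:,1]-1)&(p.max(1)-p.min(1)<16)&(p.mean(1)>58))
b=mids(D["image"],range(238,272),lambda y:(256,282),lambda p:(p.max(1)-p.min(1)<34)&(p.mean(1)<110)&(p[:,0]>p[:,1]))
A,B=axisplane(S,a),axisplane(D,b);print(A[2],B[2])
at,d=axis(A,B);print(at(.15),at(.173),at(.30),"tilt mrad x,y",d[:2]/d[2]*1000)
rs=[]
for f,box in [("scene0",(400,210,436,245)),("scene10",(400,210,436,245)),("side0",(255,270,287,297)),("side10",(255,270,287,297))]:
    c=pickle.load(open(f+".pkl","rb"))[1];x0,y0,x1,y1=box
    im=c["image"][y0:y1,x0:x1].astype(int)
    m=((im[:,:,0]>im[:,:,1]*1.2)&(im[:,:,2]<im[:,:,0]*.55)).astype(np.uint8)
    n,l,st,ce=cv2.connectedComponentsWithStats(m);i=1+np.argmax(st[1:,4]);m=(l==i).astype(np.uint8)
    cs,h=cv2.findContours(m,cv2.RETR_CCOMP,cv2.CHAIN_APPROX_NONE)
    for q in sorted(cs,key=len)[-2:]:
        (u,v),ax,an=cv2.fitEllipse(q); print(f,len(q),u+x0,v+y0,ax,plane(c,u+x0,v+y0,.15))
        if len(q)==max(map(len,cs)): rs.append(ray(c,u+x0,v+y0))
print("tri0",tri([rs[0],rs[2]]))
```

```text
0.31313856153558994 0.2622284541947477
[0.5195 0.2399 0.15  ] [0.5192 0.2401 0.173 ] [0.5176 0.2414 0.3   ] tilt mrad x,y [-12.7146   9.8923]
scene0 27 418.0414237976074 226.7863426208496 (8.4082670211792, 11.017376899719238) [0.5211 0.2399 0.15  ]
scene0 45 418.16650009155273 226.75703620910645 (13.615461349487305, 16.91285514831543) [0.521  0.2401 0.15  ]
scene10 28 418.0734443664551 227.0274772644043 (8.741097450256348, 11.871297836303711) [0.5216 0.2401 0.15  ]
scene10 44 418.173059463501 226.97346878051758 (12.967996597290039, 16.56090545654297) [0.5214 0.2402 0.15  ]
side0 87 336.40428161621094 383.2685241699219 (68.09577941894531, 269.3974609375) [0.3849 0.3931 0.15  ]
side10 27 270.040452003479 284.03697681427 (8.010954856872559, 11.519759178161621) [0.5191 0.2402 0.15  ]
side10 46 269.8379154205322 283.5171527862549 (13.32564640045166, 17.57499885559082) [0.5198 0.2391 0.15  ]
tri0 [ 0.3842  0.2636 -0.0637]
```

Ram axis at the mouth height measures (0.5195, 0.2399) and the flange centre about (0.5203, 0.2398). They agree to about 1 mm, and the measured tilt is about 1°. I'll nudge +0.8 mm in x and lower slowly, watching the force.

Emit:
jog_arm(steps=[[1,0,0.003,-0.0008,0],[1,0,0.004,0,0],[1,0,0.004,0,0],[1,0,0.004,0,0],[1,0,0.004,0,0],[1,0,0.002,0,0],[1,0,0.002,0,0],[1,0,0.002,0,0],[1,0,0.002,0,0],[1,0,0,0,0],[1,0,0,0,0]])

```text
time_s: 23.37
tcp_pos: [0.52, 0.2394, 0.2328]
eef_rot: [-90.0, 0.0, 90.0]
contact_force: [-0.0, 0.2, -2.3]
gripper_width: 0.0146
```

```bash
python3 -c "
from h import *
snap('11',names=('scene','side'),boxes={'scene':(400,160,470,235,8),'side':(240,220,310,290,8)})"
```

```text
[0.52006645 0.23937982 0.23295915] [-9.00054562e+01 -1.19241324e-03  9.00125620e+01] [ 0.25667663  0.5996055  -2.66695285] 0.015228364208334033
```

View pics/scene11.png

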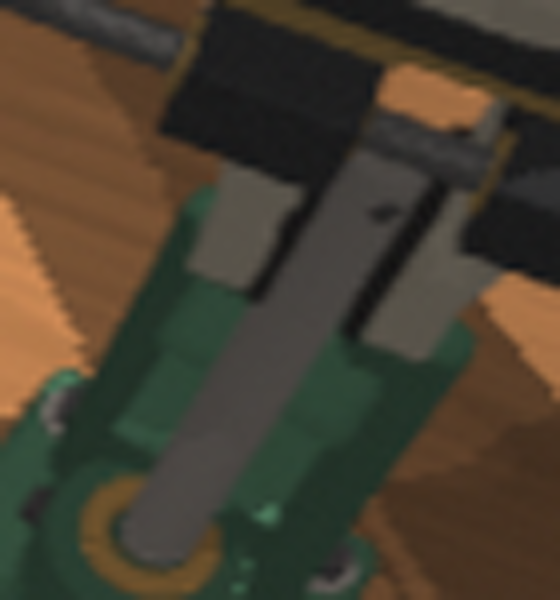

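View pics/side11.png

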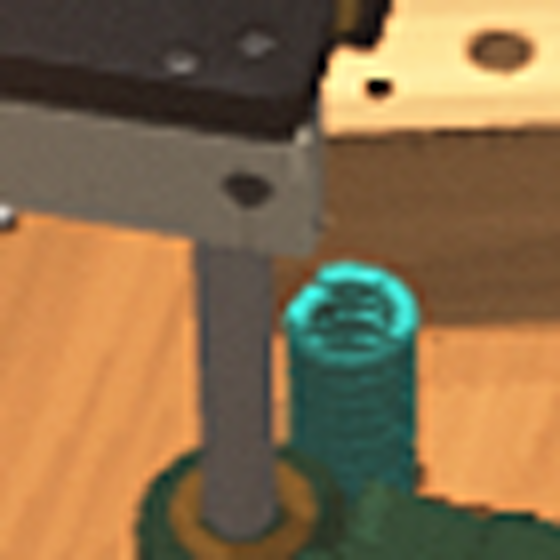

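Run:
```python
from axis2 import *
np.set_printoptions(precision=4,suppress=True)
S=pickle.load(open("scene11.pkl","rb"))[1];D=pickle.load(open("side11.pkl","rb"))[1]
a=mids(S["image"],range(196,226),lambda y:(410,460),lambda p:(p[:,0]>=p[:,1]-1)&(p.max(1)-p.min(1)<16)&(p.mean(1)>52))
b=mids(D["image"],range(254,276),lambda y:(256,282),lambda p:(p.max(1)-p.min(1)<34)&(p.mean(1)<110)&(p[:,0]>p[:,1]))
print(a[::4],b[::4])
A,B=axisplane(S,a),axisplane(D,b);print(A[2],B[2])
at,d=axis(A,B);print(at(.15),at(.25),"tilt mrad x,y",d[:2]/d[2]*1000)
for c,pl,uv in [(S,A,(418.1,226.85)),(D,B,(269.85,283.6))]:
    X=plane(c,*uv,.15);print("signed dist ram axis plane to flange centre mm",(X-pl[0])@pl[1]*1000,"normal",pl[1])
```

```text
[[434. 444. 196.]
 [430. 441. 200.]
 [428. 438. 204.]
 [426. 436. 208.]
 [423. 433. 212.]
 [421. 430. 216.]
 [419. 428. 220.]
 [416. 425. 224.]] [[265. 273. 254.]
 [265. 273. 258.]
 [265. 273. 262.]
 [265. 273. 266.]
 [265. 273. 270.]
 [266. 273. 274.]]
0.30494827350191656 0.1433823311656919
[0.5198 0.2412 0.15  ] [0.519 0.242 0.25 ] tilt mrad x,y [-8.5355  8.4736]
signed dist ram axis plane to flange centre mm 0.9298134831691142 normal [-0.1542 -0.988   0.0071]
signed dist ram axis plane to flange centre mm -0.6198012894275646 normal [0.9638 0.2664 0.006 ]
```

Emit:
jog_arm(steps=[[1,-0.0008,0.001,0.0003,0],[1,0,0.002,0,0],[1,0,0.003,0,0],[1,0,0.003,0,0],[1,0,0.003,0,0],[1,0,0.003,0,0],[1,0,0,0,0],[1,0,0,0,0]])

```text
time_s: 24.13
tcp_pos: [0.5196, 0.2385, 0.2176]
eef_rot: [-90.0, 0.0, 90.0]
contact_force: [0.6, 0.0, -2.2]
gripper_width: 0.0151
```

The nose is 19 mm inside the upper bore with no contact force. Continuing to just above the lower bushing.

Emit:
jog_arm(steps=[[1,0,0.003,0,0],[1,0,0.003,0,0],[1,0,0.003,0,0],[1,0,0.003,0,0],[1,0,0.003,0,0],[1,0,0.003,0,0],[1,0,0.003,0,0],[1,0,0.003,0,0],[1,0,0.003,0,0],[1,0,0.003,0,0],[1,0,0,0,0],[1,0,0,0,0]])

```text
time_s: 25.13
tcp_pos: [0.5197, 0.2385, 0.1877]
eef_rot: [-90.0, 0.0, 90.0]
contact_force: [-0.5, -0.6, -2.5]
gripper_width: 0.0152
```

Nose at about 0.101. Entering the lower bushing slowly.

Emit:
jog_arm(steps=[[1,0,0.002,0,0],[1,0,0.002,0,0],[1,0,0.002,0,0],[1,0,0.002,0,0],[1,0,0.002,0,0],[1,0,0.002,0,0],[1,0,0.002,0,0],[1,0,0,0,0],[1,0,0,0,0]])

```text
time_s: 25.88
tcp_pos: [0.5197, 0.2385, 0.1737]
eef_rot: [-90.0, 0.0, 90.0]
contact_force: [0.3, 0.3, -2.4]
gripper_width: 0.0148
```

```bash
python3 -c "
from h import *
snap('12',names=('scene','side'),boxes={'scene':(380,180,460,260,7),'side':(230,240,310,330,6)})"
```

```text
[0.51976729 0.23854529 0.17386457] [-9.00009490e+01  3.93417527e-03  9.00119295e+01] [-0.09120521  0.79584956 -2.76364964] 0.015248956108601011
```

View pics/scene12.png

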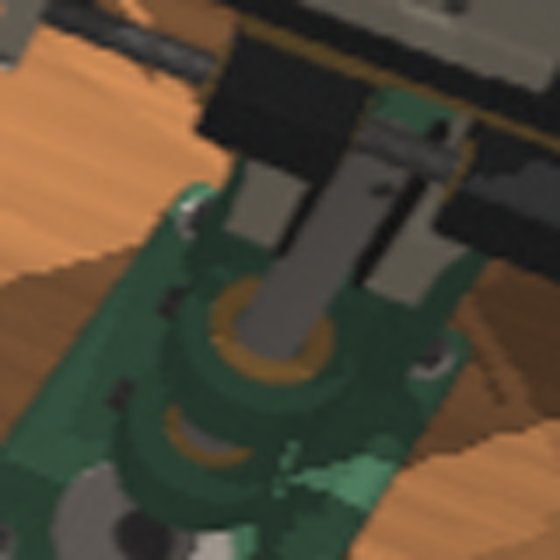

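View pics/side12.png

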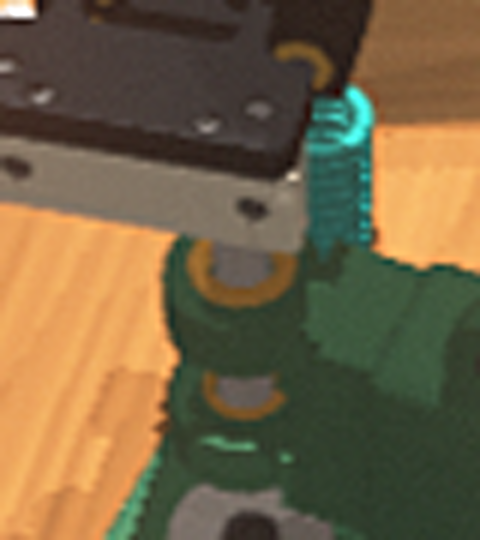

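The ram is visible through both brass rings (scene (205,430), side (245,390)) and there is no side load. Lowering to nose ≈ 0.048.

Emit:
jog_arm(steps=[[1,0,0.003,0,0],[1,0,0.003,0,0],[1,0,0.003,0,0],[1,0,0.003,0,0],[1,0,0.003,0,0],[1,0,0.003,0,0],[1,0,0,0,0]])

```text
time_s: 26.57
tcp_pos: [0.5193, 0.2383, 0.155]
eef_rot: [-89.9, 0.0, 90.0]
contact_force: [0.5, -0.3, -2.7]
gripper_width: 0.0151
```

Emit:
jog_arm(steps=[[1,0,0.003,0,0],[1,0,0.003,0,0],[1,0,0.003,0,0],[1,0,0.003,0,0],[1,0,0.003,0,0],[1,0,0.003,0,0],[1,0,0.003,0,0],[1,0,0,0,0],[1,0,0,0,0]])

```text
time_s: 27.32
tcp_pos: [0.5197, 0.2385, 0.1346]
eef_rot: [-90.0, 0.0, 90.0]
contact_force: [0.4, 0.5, -2.3]
gripper_width: 0.0154
```

```bash
python3 -c "
from h import *
snap('13',boxes={'scene':(350,160,450,280,5),'side':(210,240,330,360,5)})"
```

```text
[0.51984462 0.23861847 0.13499733] [-9.00115979e+01 -5.41414170e-03  9.00139482e+01] [ 0.05906477 -0.26059713 -2.3194075 ] 0.01489180998984694
```

View pics/scene13.png

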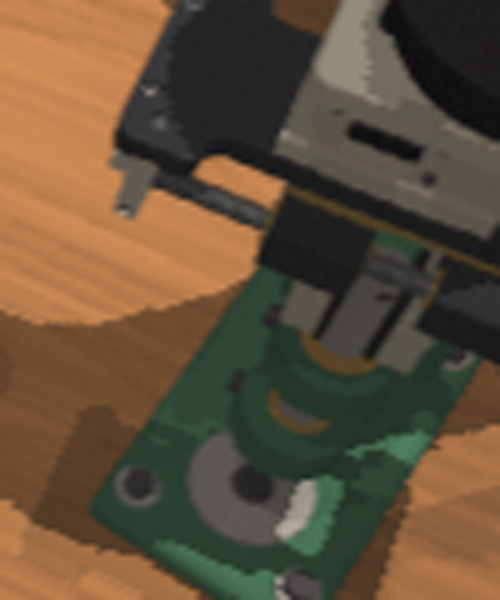

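View pics/side13.png

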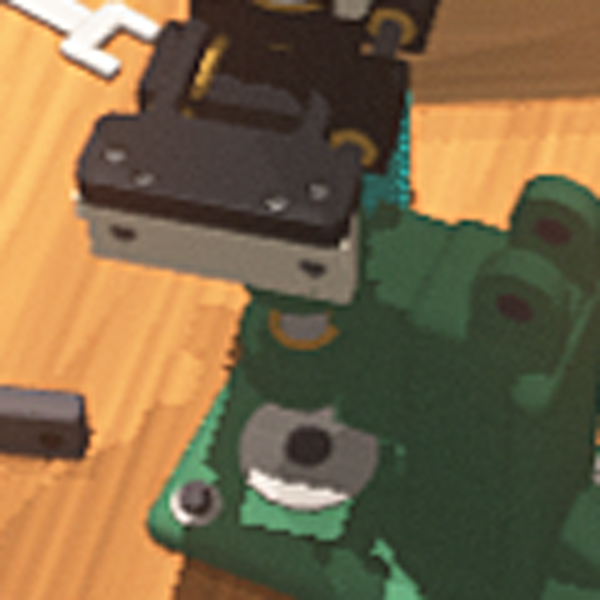

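Emit:
jog_arm(steps=[[1,0,0.0015,0,0],[1,0,0.0015,0,0],[1,0,0,0,0],[1,0,0,0,0],[1,0,0,0,0],[1,0,0,0,0],[1,0,0,0,0],[1,0,0,0,0]])

```text
time_s: 28.13
tcp_pos: [0.5197, 0.2386, 0.1319]
eef_rot: [-90.0, -0.0, 90.0]
contact_force: [0.5, 0.8, -3.1]
gripper_width: 0.015
```

```bash
python3 -c "
from h import *
snap('14')
from plant import r
print(r.get_state()['qd'])
for t in ('11','13'):
    s,c=pickle.load(open('scene'+t+'.pkl','rb'));f=210/np.tan(np.radians(c['vfov']/2))
    for z in (.024,.05):
        X=c['R']@(s['tcp_pos']+[0,0,z])+c['t'];print(t,z,f*X[0]/X[2]+c['cx'],f*X[1]/X[2]+c['cy'])
"
```

```text
[0.51973996 0.23854122 0.13189877] [-9.00015286e+01 -1.74737811e-03  9.00088017e+01] [ 0.44263532 -0.14760047 -2.48039859] 0.014977108635525087
[-0.09215881  0.04805411 -0.048095    0.07210264  0.03157738  0.01525898]
11 0.024 438.2999133172545 192.9326442530627
11 0.05 444.1921480413246 183.29961369244202
13 0.024 418.9611081993228 223.4472456379513
13 0.05 423.4949377441584 215.9991246049905
```

View pics/scene14.png

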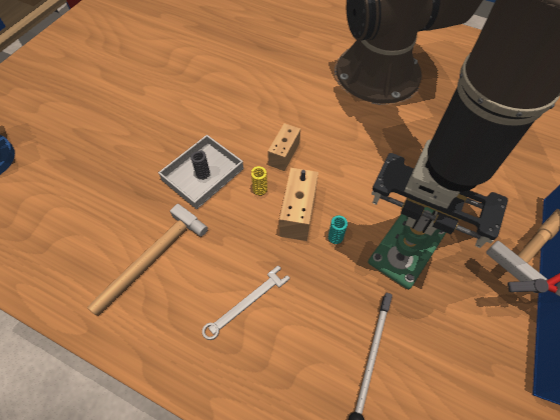

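The whole-scene view shows the spring in the tray at (201,165), and the punch, hammer, wrench and lever where they were. The dark mark on the ram sits at the same offset from the tool as before insertion ((+3.7,+3.2) against (+3.1,+3.0) px), so it has not slipped. Handing in.

```bash
python3 -c "
from plant import r
print(r.close_job()); s=r.get_state(); print(s['time_s'],s['tcp_pos'],s['contact_force'],s['gripper_width'])"
```

```text
the job is handed in; nothing more can be done
None
the job is handed in; nothing more can be done
```

The spring is off the ram and standing in the parts tray. The ram is threaded nose down through both bushings and the gripper is still holding it. The job took about 28 s of the 72 s allowed.

**Spring:** The first two tries closed above the spring. The real fingertips sit about 43 mm higher than the reported tool position and the text imply, which I confirmed from two camera views. I allowed for that from then on, and the third grip took the spring off cleanly. The ram stayed in its block.

**Ram:** It went through both bushings with no contact force beyond its own weight (about 2–3 N).

**Last checks:**
- **Height:** the nose is about 45 mm above the table, or 25 mm below the lower bushing and 23 mm above the bolster. This comes from how far the arm moved, because the ear hides the nose and groove from the cameras. A mark on the ram shows no slip in the grip.
- **Tilt:** about 0.012 rad at last measurement, just as the nose entered the upper bushing.
- **Grip:** the jaws read 15.0 mm on the 16 mm ram. The sensor reads about 1 mm low, as it did on the spring.
- **Position:** the reported tool y differs from the camera's bushing axis by about 1–1.5 mm, inside the 2 mm calibration error.
- **Other tools:** the punch, hammer, wrench and lever look unmoved in the last picture.

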